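# Clamp the filter holder on the optical bench and load it

### The arm

A 7-joint arm with a two-finger parallel gripper is mounted at the origin on the work surface. World frame = base frame: x ahead of the robot, y to its left, z up, the work surface at z = 0. Lengths are in m, angles in rad, forces in N, time in s.
With the tool pointing down it reaches from about 0.425 to 0.925 m from the base axis. Payload 6.8 kg.
Tool frame: the origin (TCP) lies midway between the tips of the shut fingers; the grasp point (between the pads) lies 19 mm behind it; z points along the fingers, y is the line along which they close (so a half turn about z gives the same grasp; the last joint's range is limited). The gripper opens to 85 mm and grips with 20 to 120 N. Pads are 22 mm wide; open, the fingers measure 114 mm over their backs; the gripper's body (76 mm by 85 mm) begins 54 mm behind the grasp point. The pads swing forward as they close: fully open they stand 13 mm farther back than shut.
Start: joints at [-1.222, 0.477, 0.022, 1.555, -0.011, 1.109, -0.083], TCP at [0.298, 0.606, 0.231] pointing down, gripper open.
Joint ranges: [-2.96, 2.96], [-0.34, 2.1], [-1.41, 1.46], [0.24, 2.44], [-1.37, 4.51], [0.17, 1.92], [-2.96, 2.96]. Speed limits (rad/s): [2.39, 2.39, 3.14, 3.14, 3.14, 3.14, 3.14].

### API

Orientations are given as a unit quaternion [w, x, y, z].
In Python, from station import bot, eyes, ticket gives the robot as it stands.
- The arm moves only by the shell command python3 -m crank 'ROWS' [FORCE]. ROWS is text: rows parted by semicolons, each of 7 numbers parted by spaces: the shift along the tool's x, y, z in units of 0.5 m (1.0 is 0.5 m), then the turn, a rotation vector about the tool's x, y, z in units of 180 degrees (1.0 is 180 degrees), then the closure, from 0 (fully open) to 1 (shut). A call has 1 to 20 rows; each row is the pose to reach, as a shift and turn from the pose commanded when the call began, along the tool's axes at that moment, turning the shorter way round; what a row does not reach only later rows make up. A row lasts 1/10 s, in which the tool goes at most 50 mm and 8.59 degrees, less where a joint would pass 70% of its speed; a pose out of reach is approached as far as the arm can. A call with a number of a shift or a turn outside -1 to 1 is refused whole. A call with a gripper value outside its range is refused whole. The fingers move at their own pace and stop on an object; FORCE is the grip in N (left out, the last holds). Time passes only in rows, so rows that repeat a pose let the fingers close. It gives the time, the measured TCP pose, the force, the opening and the grip force at its end, in the units of the state.
- bot.get_obs(): the state, without advancing time (a new reading comes with each control period).
- eyes.read_camera(name): name is "side" or "top"; returns a dict with "image" (384x512x3 uint8, red, green, blue), "K" (3x3 intrinsics, pixels), "dist" ([k1, k2, p1, p2, k3] as OpenCV has them; the pictures are not rectified), "R" (3x3) and "t" (3): a world point X has camera coordinates R X + t. Camera axes: x right, y down, z forward; pixel columns grow to the right and rows downward; lengths in m; the calibration is good to about 2 mm. A picture is of the moment at which its call begins. There is no depth.
- ticket.hand_in(): hands the job in; it is judged then, once.
The state is a dict: "t": time; "q": joint angles; "joint_vel": joint speeds; "joint_torque": joint torques, N m; "eef_pos": TCP position; "tool_rot": TCP orientation; "contact_force": force on the tool from outside, world axes, zero at the start; "torque": the same for the moment, N m; "gripper_width": opening from 0.0 (shut) to 1.0 (fully open); "grasp_force": force on a finger pad.
Only numpy, scipy, OpenCV 4.12 (cv2) and the standard library are available. Lean on these libraries where they do the work, as an engineer would, in place of code of your own. Each camera call takes 0.05 s, during which the arm holds its last target. There are 200 camera calls.

### The job

Set the empty filter holder down on the clamp so that it sits flat over both locating pins, turn the wing nut until the open cam lever meets firm resistance about half-way through its swing, and then swing the lever fully home. After that, take every round filter out of the tip-out tray (press its far edge down so that the near edge rises, then grip that edge) and stand each one upright, fully down, in a slot of its own in the holder. Leave everything else on the bench where it is.

Things in the scene. Friction and masses are not known exactly. Their poses are not given: they have to be found in the camera images.
- clamp_seat (a point): Centre of the flat top seat (132 x 70 mm, 50 mm high) of the clamp, a black block bolted down; z up. Two steel pins, 9 mm thick, 16 mm tall, tapered, stand at x = +56 and -56 mm, y = 0. Two jaws, 70 mm long, rise 30 mm above the seat: open they stand 51 mm (-y side, moved by the lever) and 49 mm (+y side, moved by the nut) from the middle. The seated holder lies along x, either way round
- jaw: The jaw on the nut's side, +y (a name only; its origin is off it). The jaw faces are 99.8 mm apart with nut and lever at 0. The nut brings its jaw in 1 mm per rad; the lever brings the other in by 12 mm over its swing (8.4 mm at half swing). The holder is 86 mm wide: the jaws bear on it when both add up to 13.8 mm, and from there press with about 30 N per mm (springs behind the lever's jaw)
- wing_nut (a joint): Nut angle, rad, 0 to 11, grows as it tightens; starts at 0 to 1.2; stays put by friction (0.18 N m: 5 to 9 N on a wing). At 0, pi, 2 pi its wings lie level along the clamp's x. Tightening takes the upper wing over the top to the clamp's -x side and down there. At about 5.5 the lever bites at half swing; below 4 the clamp is too slack, above 8 too tight
- nut_centre (a point): Centre of the steel wing nut on the skewer's axis (along the clamp's y), 42 mm above the bench, about 108 mm from the seat's centre towards the clamp's +y; moves in with its jaw. Two opposite wings reach 38 mm from the axis, 9 mm thick, 14 mm wide along the axis; hub radius 12 mm. Closed fingertips can push a wing round from above
- cam_lever (a joint): Lever angle, rad: 0 open, 2.2 home; starts at 0 to 0.4. Home, its handle points along the clamp's +x beside the jaw; at less it points (2.2 - angle) clockwise of +x seen from above (straight out, -y, at 0.63). Unloaded it moves with under 1 N at its end; with the nut well set it takes 3 to 6 N from half swing on, goes over centre at 2.1 and then stays home by itself
- lever_pivot (a point): The cam lever's upright pivot, 42 mm above the bench, at x = 0, y = -102 mm of the clamp; round cam head of 14 mm radius around it
- lever_tip (a point): Point on the steel lever's handle, 80 mm from the pivot, mid-height. The handle reaches 97 mm from the pivot, swings level 30 to 54 mm above the bench; 8 mm thick, 12 mm at the end (from 67 mm on)
- holder: Filter holder: loose dark-grey frame, 0.5 to 0.8 kg, 140 mm long (x), 86 wide (y), 70 tall; origin at the centre of its underside, z up. Two comb cheeks along the long sides, open between them. Foot bars at x = +56 and -56 mm, each with a 15 mm square hole through its middle, 12 mm deep, for the clamp's pins. A half turn makes no difference
- holder_bar (a point): Middle of the holder's aluminium grip bar, across the middle of the holder, 31 mm above its underside: 16 mm thick along x, 22 mm tall (top at 42 mm). Grip it from above, fingers on its +x and -x faces; 40 mm are free between the cheeks' ledges there, the cheeks stand 28 mm above the bar's top
- tray: Tip-out tray: light-grey block fixed on the bench, 92 mm (x) by 260 (y), 52 tall; origin at the centre of its underside, z up, x away from the robot. Pockets at y = -84, 0, +84 mm. A filter lies flat, centre at x = 0 and 48 mm up, on two rails 32 mm apart with an open trough, 38 mm deep, between them along x. Pocket walls at x = -36 (near) and +45 mm (far), one mm below a filter's top
- pocket1 (a point): Centre of a flat filter in the middle pocket. The rails end 7 mm beyond it and fall away at 55 degrees: pressed down 29 mm beyond its centre by about 12 mm, gently, a filter tips 55 degrees, slides against the far wall and stays. Its centre is then 9 mm beyond and 1 mm above this point, its raised near edge 20 mm nearer and 29 mm higher than its centre: grip it there, one finger in the trough
- filter0_mid (a point): Centre of a filter: round grey glass in a black ring, 70 mm across, 10 mm thick, 90 g; z is its axis (either way up). It starts flat in the tray's pocket at y = -84 mm; absent: None
- filter1_mid (a point): As filter0; starts in the middle pocket (y = 0)
- filter2_mid (a point): As filter0; starts in the pocket at y = +84 mm
- slot0 (a point): Where a filter's centre is when it stands fully down in this slot, 69 mm above the holder's underside, its axis along the holder's x. Slots at x = -57, -19, +19, +57 mm (slot0 to 3), 13 mm wide between combs whose tops are 66 mm above the underside. The filter rests on ledges and rises 38 mm above the combs
- slot1 (a point): As slot0
- slot2 (a point): As slot0
- slot3 (a point): As slot0
- stripper: Blue-handled fibre stripper, 150 mm, lying; a bystander
- post: Steel optical post, 31 mm across, 70 mm tall; a bystander
- post2: Black post on a foot, 40 mm across, 55 mm tall; a bystander
Mind the look-alikes: they are no part of the job. What is shaped like the part that bears filter0_mid but red or yellow is not meant.

How it is judged:
On the way, in this order (a step that is already met when the one before it is completed fails the run):
1. the holder sits on the clamp's seat over both pins, with the lever still open (distance between holder and clamp_seat below 0.005 m and angle between the x axis of holder and the x axis of clamp_seat, either way round below 0.06 rad and angle between holder's own z axis and vertical below 0.06 rad and value of joint cam_lever below 1.6 rad), for 0.2 s.
2. the wing nut is set with the lever not yet home (distance between holder and clamp_seat below 0.005 m and angle between the x axis of holder and the x axis of clamp_seat, either way round below 0.06 rad and angle between holder's own z axis and vertical below 0.06 rad and value of joint wing_nut above 3.6 rad and value of joint cam_lever below 1.7 rad), for 0.1 s.
3. the lever is fully home and the jaw clamps the holder firmly (distance between holder and clamp_seat below 0.005 m and angle between the x axis of holder and the x axis of clamp_seat, either way round below 0.06 rad and angle between holder's own z axis and vertical below 0.06 rad and value of joint cam_lever above 2.05 rad and contact force between jaw and holder above 60 N), for 0.3 s.
At the end, for the whole second after the job is handed in: Holder flat on the clamp within 5 mm and 0.06 rad of the seat; lever home (over 2.05 rad), jaw pressing the holder with over 60 N; every filter present at rest in its own slot, centre within 8 mm of the slot's point, axis within 0.2 rad of the holder's x (all of step 3 and ((distance between filter0_mid and slot0 below 0.008 m and angle between the z axis of filter0_mid and the x axis of holder, either way round below 0.2 rad) or (distance between filter0_mid and slot1 below 0.008 m and angle between the z axis of filter0_mid and the x axis of holder, either way round below 0.2 rad) or (distance between filter0_mid and slot2 below 0.008 m and angle between the z axis of filter0_mid and the x axis of holder, either way round below 0.2 rad) or (distance between filter0_mid and slot3 below 0.008 m and angle between the z axis of filter0_mid and the x axis of holder, either way round below 0.2 rad)) and ((distance between filter1_mid and slot0 below 0.008 m and angle between the z axis of filter1_mid and the x axis of holder, either way round below 0.2 rad) or (distance between filter1_mid and slot1 below 0.008 m and angle between the z axis of filter1_mid and the x axis of holder, either way round below 0.2 rad) or (distance between filter1_mid and slot2 below 0.008 m and angle between the z axis of filter1_mid and the x axis of holder, either way round below 0.2 rad) or (distance between filter1_mid and slot3 below 0.008 m and angle between the z axis of filter1_mid and the x axis of holder, either way round below 0.2 rad)) and ((distance between filter2_mid and slot0 below 0.008 m and angle between the z axis of filter2_mid and the x axis of holder, either way round below 0.2 rad) or (distance between filter2_mid and slot1 below 0.008 m and angle between the z axis of filter2_mid and the x axis of holder, either way round below 0.2 rad) or (distance between filter2_mid and slot2 below 0.008 m and angle between the z axis of filter2_mid and the x axis of holder, either way round below 0.2 rad) or (distance between filter2_mid and slot3 below 0.008 m and angle between the z axis of filter2_mid and the x axis of holder, either way round below 0.2 rad))); the robot touches nothing.
It fails at once if a filter stands in the holder while the lever is still open (value of joint cam_lever below 1.8 rad and (distance between any of filter0_mid, filter1_mid, filter2_mid and slot0 below 0.012 m or distance between any of filter0_mid, filter1_mid, filter2_mid and slot1 below 0.012 m or distance between any of filter0_mid, filter1_mid, filter2_mid and slot2 below 0.012 m or distance between any of filter0_mid, filter1_mid, filter2_mid and slot3 below 0.012 m)).
It fails at once if something else on the bench is pushed 40 mm or more from its place, or knocked over (distance of any of stripper, post, post2 from where it was at the start of the episode above 0.04 m or angle between any of post, post2's own z axis and vertical above 0.6 rad).
Of filter0, filter1, filter2 only 2 to 3 are there at a start; the rules pass over those that are not, and their reading is None.
At some moment in a run one of holder may be knocked a few centimetres aside while the robot is not near it.
Once in a run the grip may slacken for a moment while it holds something.
It also fails if it takes over 210 s, if anything falls off the work surface, if the arm or the gripper's body presses on something with over 40 N, if the wrist force passes 120 N, or if a joint passes its speed limit or range.

## Working session

There is one attempt and no reset: what is moved stays moved. The work goes in short steps, Python scripts to look and compute and a shell command to move; the robot and the scene stay as the last step left them, time stands still between calls to the robot, and variables do not carry over. Pictures are saved under pics/ and viewed, at most 14 in all, crops included, and the job is handed in when it is done.

```bash
ls; mkdir -p pics
python3 - <<'E'
from station import bot, eyes
import cv2, numpy as np
np.set_printoptions(precision=4,suppress=True)
o=bot.get_obs()
for k,v in o.items(): print(k,np.array(v))
for n in("side","top"):
    c=eyes.read_camera(n); im=c["image"][:,:,::-1]
    cv2.imwrite(f"pics/{n}0.png",im)
    cv2.imwrite(f"pics/{n}0b.png",cv2.resize(im,(800,600),interpolation=cv2.INTER_CUBIC))
    print(n,c["K"],c["dist"],c["R"],c["t"])
E
```

```text
pics
t 0.0
q [-1.2221  0.4778  0.0223  1.5564 -0.0115  1.1093 -0.0831]
joint_vel [ 0.0006 -0.0004  0.0006 -0.0004  0.0009 -0.001  -0.0009]
joint_torque [  0.0008 -59.6462   1.6084 -28.1188   0.0125   0.0096   0.    ]
eef_pos [0.2975 0.6053 0.2303]
tool_rot [-0.0001  0.2264  0.974  -0.0009]
contact_force [0.2269 0.163  0.5635]
torque [-0.0181  0.0133 -0.0404]
grasp_force 0.0
gripper_width 0.9991697628956961
side [[348.0831   0.     252.6735]
 [  0.     348.0831 186.4874]
 [  0.       0.       1.    ]] [-0.0045  0.      0.      0.      0.    ] [[-0.9754 -0.2202 -0.0032]
 [-0.1385  0.6247 -0.7685]
 [ 0.1713 -0.7492 -0.6398]] [0.5071 0.1658 0.7303]
top [[356.3759   0.     247.2989]
 [  0.     356.3759 192.3201]
 [  0.       0.       1.    ]] [0.0264 0.     0.     0.     0.    ] [[ 0.0125 -0.9998  0.0168]
 [-0.9927 -0.0144 -0.1196]
 [ 0.1198 -0.0152 -0.9927]] [-0.0453  0.5133  0.8734]
```

View pics/top0b.png

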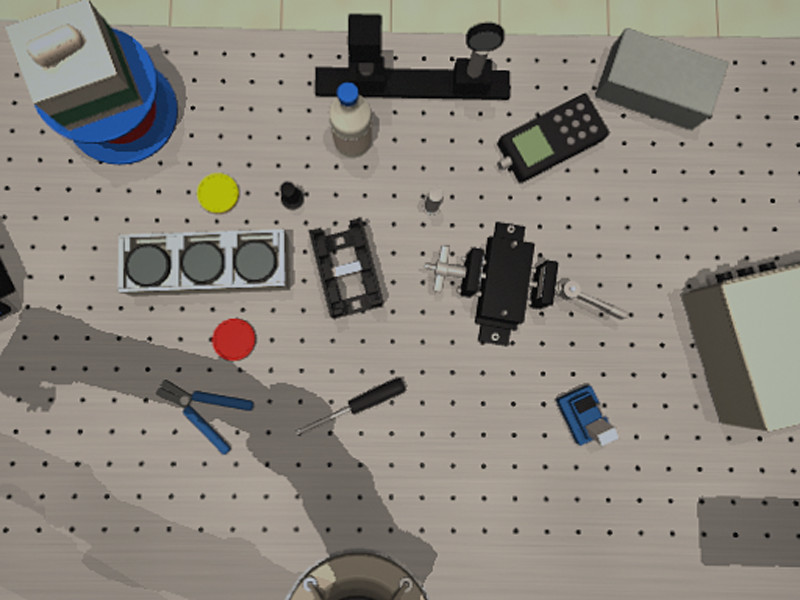

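View pics/side0b.png

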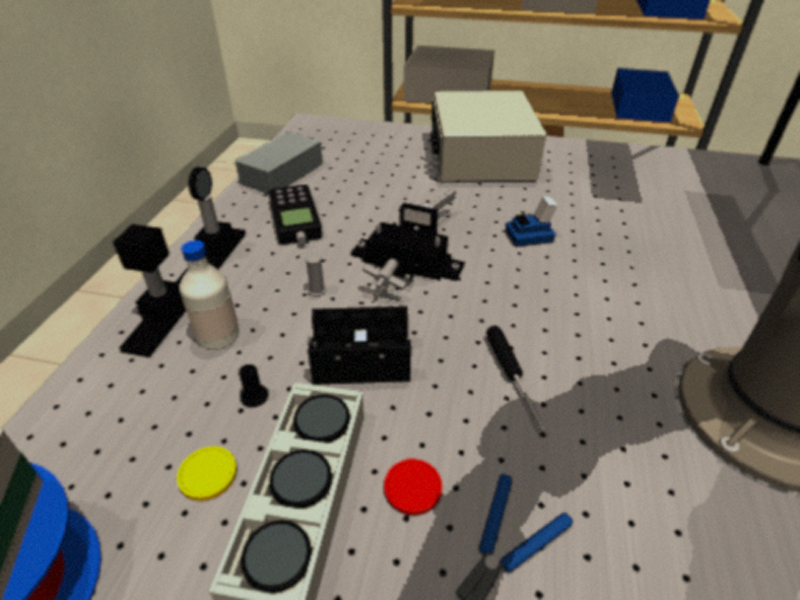

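The top view shows three grey filters at (149,265), (203,262) and (256,262). The red disc (234,339) and yellow disc (218,193) are look-alikes. The dark holder with its light grip bar is at (347,268). The clamp is at (505,280), with its nut to the left at (442,270) and its lever to the right at (595,297). The side view agrees, and I'll enlarge both.

```bash
cat > h.py <<'E'
import numpy as np, cv2, json
from scipy.spatial.transform import Rotation as Rot
from scipy.optimize import least_squares
np.set_printoptions(precision=4,suppress=True)
P={"side":dict(K=[[348.0831,0,252.6735],[0,348.0831,186.4874],[0,0,1]],d=[-.0045,0,0,0,0]),
   "top":dict(K=[[356.3759,0,247.2989],[0,356.3759,192.3201],[0,0,1]],d=[.0264,0,0,0,0])}
def snap(n):
    from station import eyes
    return eyes.read_camera(n)
def proj(c,X):
    rv=cv2.Rodrigues(np.array(c["R"],float))[0]
    return cv2.projectPoints(np.array(X,float).reshape(-1,1,3),rv,np.array(c["t"],float),np.array(c["K"],float),np.array(c["dist"],float))[0][:,0]
def ray(c,uv):
    p=cv2.undistortPoints(np.array(uv,float).reshape(-1,1,2),np.array(c["K"],float),np.array(c["dist"],float))[:,0]
    d=np.c_[p,np.ones(len(p))]@np.array(c["R"]); o=-np.array(c["R"]).T@np.array(c["t"])
    return o,d
def atz(c,uv,z):
    o,d=ray(c,uv); return o+d*((z-o[2])/d[:,2])[:,None]
def tri(c1,uv1,c2,uv2):
    o1,d1=ray(c1,uv1); o2,d2=ray(c2,uv2); out=[]
    for a,b in zip(d1,d2):
        s=np.linalg.lstsq(np.c_[a,-b],o2-o1,rcond=None)[0]; p,q=o1+a*s[0],o2+b*s[1]
        out.append([*((p+q)/2),np.linalg.norm(p-q)])
    return np.array(out)
def crop(im,x0,y0,w,h,s):
    o=cv2.resize(im[y0:y0+h,x0:x0+w,::-1],None,fx=s,fy=s,interpolation=cv2.INTER_CUBIC)
    for x in range((x0+9)//10*10,x0+w,10): cv2.putText(o,str(x),(int((x-x0)*s),8),0,.3,(0,0,255),1) if x%20==0 else 0; cv2.line(o,(int((x+.5-x0)*s),10),(int((x+.5-x0)*s),14),(0,0,255),1)
    for y in range((y0+9)//10*10,y0+h,10): cv2.putText(o,str(y),(0,int((y+.5-y0)*s)+3),0,.3,(0,0,255),1)
    return o
def dots(c,im,X,col):
    im=im.copy()
    return proj(c,X)
E
python3 - <<'E'
from h import *
t=snap("top"); s=snap("side")
import pickle; pickle.dump((t,s),open("c0.pkl","wb"))
a=crop(t["image"],195,130,215,95,3.7); b=crop(t["image"],70,140,125,55,3.7)
o=np.zeros((600,800,3),np.uint8); o[:a.shape[0],:a.shape[1]]=a; o[360:360+b.shape[0],:b.shape[1]]=b
cv2.imwrite("pics/topc.png",o)
a=crop(s["image"],190,115,115,135,4.3); b=crop(s["image"],132,240,110,144,2.7)
o=np.zeros((600,800,3),np.uint8); o[:a.shape[0],:a.shape[1]]=a; o[:b.shape[0],500:500+b.shape[1]]=b
cv2.imwrite("pics/sidec.png",o)
E
```

```text
(no output)
```

View pics/topc.png

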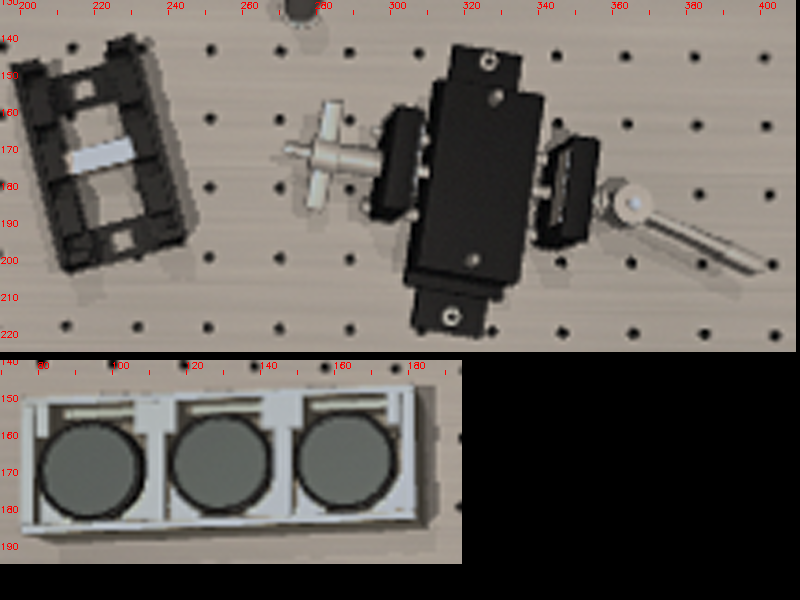

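View pics/sidec.png

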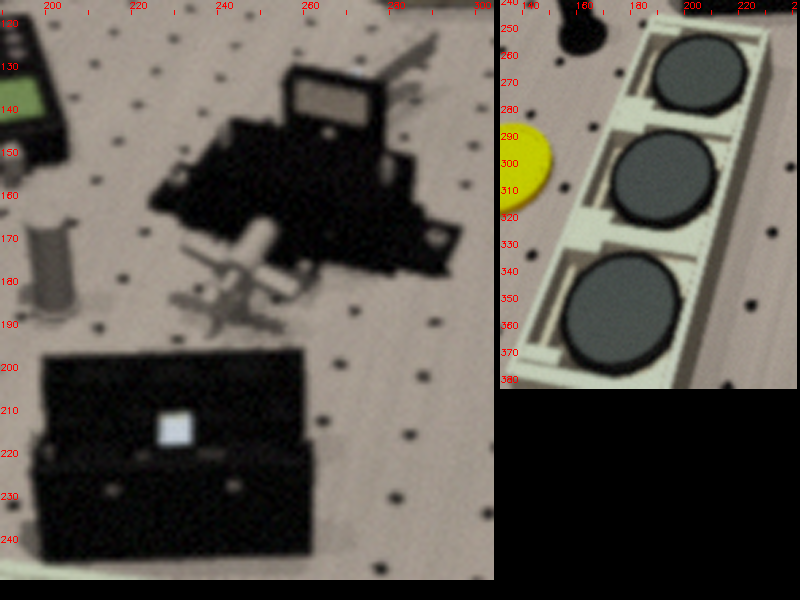

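The enlarged views confirm it. Grey glass in a black ring fills all three pockets, at top pixels about (94,169), (129,167) and (163,167). The red and yellow discs lie outside the tray. The clamp pins show at about (328.6,155.7) and (322.3,199.5), and the holder bar is at (221.8,171.4) top and (230.2,214) side.

```bash
cat > m.py <<'E'
from h import *
import pickle
t,s=pickle.load(open("c0.pkl","rb"))
tc=lambda *p:[(195+x/3.7-.5,130+y/3.7-.5) for x,y in p]
tb=lambda *p:[(70+x/3.7-.5,140+(y-360)/3.7-.5) for x,y in p]
sa=lambda *p:[(190+x/4.3-.5,115+y/4.3-.5) for x,y in p]
sb=lambda *p:[(132+(x-500)/2.7-.5,240+y/2.7-.5) for x,y in p]
print("filters tri",tri(t,tb((91,470),(221,463),(346,461)),s,sb((622,312),(664,178),(700,73))))
print("filters z53",atz(t,tb((91,470),(221,463),(346,461)),.053),atz(s,sb((622,312),(664,178),(700,73)),.053))
print("holes",atz(t,tc((84,91),(123,240)),.006))
print("bar tri",tri(t,tc((101,155)),s,[(230.2,214)]), atz(t,tc((101,155)),.042))
print("holder top corners",atz(t,tc((12,65),(133,38),(188,238),(68,272)),.07))
print("pins",atz(t,tc((496,96),(473,259)),.066), atz(t,tc((496,97),(473,259)),.06))
print("pivot,tip",atz(t,tc((633,203),(762,269)),.054))
print("wing ends",atz(t,tc((333,102),(315,206)),.05),"bolt",atz(t,tc((489,61),(451,316)),.012))
print("tray top corners",atz(t,tb((20,403),(412,386),(412,518),(22,530)),.052))
E
python3 m.py
```

```text
filters tri [[0.5633 0.341  0.0516 0.0001]
 [0.5695 0.2553 0.0522 0.0001]
 [0.5726 0.1722 0.0531 0.0012]]
filters z53 [[0.5631 0.3404 0.053 ]
 [0.5693 0.255  0.053 ]
 [0.572  0.1721 0.053 ]] [[0.563  0.3415 0.053 ]
 [0.5693 0.2557 0.053 ]
 [0.5732 0.1721 0.053 ]]
holes [[0.6173 0.0419 0.006 ]
 [0.5108 0.0121 0.006 ]]
bar tri [[0.5636 0.0261 0.0557 0.0026]] [[0.5648 0.0267 0.042 ]]
holder top corners [[ 0.6194  0.0854  0.07  ]
 [ 0.6392  0.0054  0.07  ]
 [ 0.5054 -0.0331  0.07  ]
 [ 0.4819  0.045   0.07  ]]
pins [[ 0.6045 -0.238   0.066 ]
 [ 0.4947 -0.2212  0.066 ]] [[ 0.6052 -0.2394  0.06  ]
 [ 0.4953 -0.2226  0.06  ]]
pivot,tip [[ 0.5353 -0.332   0.054 ]
 [ 0.492  -0.4169  0.054 ]]
wing ends [[ 0.6023 -0.1307  0.05  ]
 [ 0.5307 -0.1186  0.05  ]] bolt [[ 0.6423 -0.2466  0.012 ]
 [ 0.4601 -0.2176  0.012 ]]
tray top corners [[0.6079 0.3903 0.052 ]
 [0.6245 0.1299 0.052 ]
 [0.5342 0.1268 0.052 ]
 [0.5222 0.3832 0.052 ]]
```

```bash
cat > go.py <<'E'
# go.py x y z yawdeg [tilt_deg]: prints the row (shift/0.5, turn/180deg) from the measured pose.
# yaw = heading of tool y axis; tilt leans tool z towards the heading's forward direction
import sys
from h import *
from station import bot
def R(yaw,tilt=0):
    y,a=np.radians(yaw),np.radians(tilt); f=np.array([np.cos(y),np.sin(y),0]); u=np.array([0,0,1.])
    z=np.sin(a)*f-np.cos(a)*u; yy=np.cos(a)*f+np.sin(a)*u
    return np.c_[np.cross(yy,z),yy,z]
def row(p,Rt):
    o=bot.get_obs(); q=o["tool_rot"]; R0=Rot.from_quat([q[1],q[2],q[3],q[0]]).as_matrix()
    d=R0.T@(np.array(p)-o["eef_pos"])/.5; r=Rot.from_matrix(R0.T@Rt).as_rotvec()/np.pi
    print("t %.1f"%o["t"],"pos",np.array(o["eef_pos"]),"F",np.array(o["contact_force"]),"w %.3f g %.1f"%(o["gripper_width"],o["grasp_force"]),"q",np.array(o["q"]))
    print("ROW"," ".join("%.4f"%v for v in [*d,*r]))
if __name__=="__main__":
    a=[float(v) for v in sys.argv[1:]]
    row(a[:3],R(*a[3:]))
E
python3 go.py .5645 .0267 .20 16
```

```text
t 0.2 pos [0.2976 0.6055 0.2307] F [ 0.217  -0.5459 -0.3619] w 1.003 g 0.0 q [-1.2221  0.4775  0.0224  1.556  -0.0115  1.1093 -0.0831]
ROW -0.9897 -0.8034 0.0624 -0.0003 0.0002 0.2657
```

```bash
python3 -m crank '-0.99 -0.803 0.062 0 0 0.2657 0.5;-0.99 -0.803 0.062 0 0 0.2657 0.5;-0.99 -0.803 0.062 0 0 0.2657 0.5;-0.99 -0.803 0.062 0 0 0.2657 0.5;-0.99 -0.803 0.062 0 0 0.2657 0.5;-0.99 -0.803 0.062 0 0 0.2657 0.5;-0.99 -0.803 0.062 0 0 0.2657 0.5;-0.99 -0.803 0.062 0 0 0.2657 0.5;-0.99 -0.803 0.062 0 0 0.2657 0.5;-0.99 -0.803 0.062 0 0 0.2657 0.5;-0.99 -0.803 0.062 0 0 0.2657 0.5;-0.99 -0.803 0.062 0 0 0.2657 0.5;-0.99 -0.803 0.062 0 0 0.2657 0.5;-0.99 -0.803 0.062 0 0 0.2657 0.5;-0.99 -0.803 0.062 0 0 0.2657 0.5;-0.99 -0.803 0.062 0 0 0.2657 0.5'
python3 - <<'E'
from h import *
from go import *
t=snap("top"); s=snap("side")
a=crop(t["image"],180,120,120,110,3.3); b=crop(s["image"],170,150,120,130,3.3)
o=np.zeros((430,800,3),np.uint8); o[:a.shape[0],:a.shape[1]]=a; o[:b.shape[0],400:400+b.shape[1]]=b
cv2.imwrite("pics/p1.png",o)
row([.5645,.0267,.016],R(16))
E
```

```text
t: 1.8
eef_pos: [0.5644, 0.0286, 0.2001]
tool_rot: [-0.0, 0.601, 0.799, 0.0]
contact_force: [-0.7, 0.2, -0.2]
gripper_width: 0.501
grasp_force: 0.0
t 1.9 pos [0.5645 0.029  0.2002] F [0.9826 0.348  0.398 ] w 0.501 g 0.0 q [-0.4904  0.3459  0.4133  1.8768 -0.1687  0.9531  0.2814]
ROW -0.0047 -0.0011 0.3684 -0.0001 -0.0002 0.0009
```

View pics/p1.png

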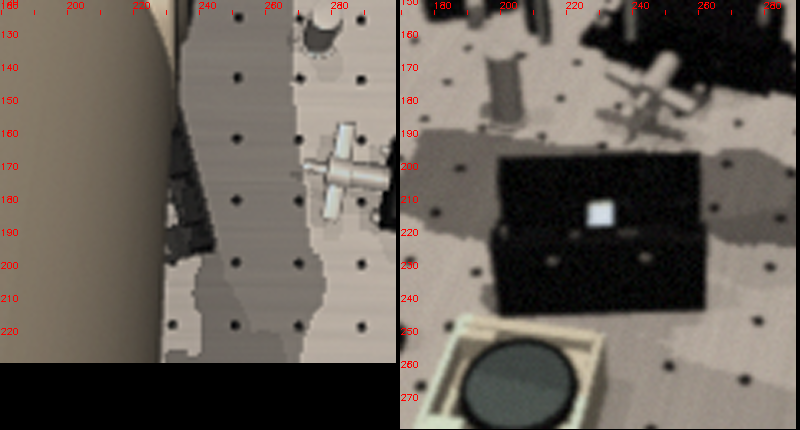

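The holder has not moved (bar still at about (230.6,214.8) in the side view). I'll go down onto the bar.

```bash
python3 -m crank '-0.0047 -0.001 0.1 0 0 0.001 0.5;-0.0047 -0.001 0.2 0 0 0.001 0.5;-0.0047 -0.001 0.27 0 0 0.001 0.5;-0.0047 -0.001 0.32 0 0 0.001 0.5;-0.0047 -0.001 0.35 0 0 0.001 0.5;-0.0047 -0.001 0.368 0 0 0.001 0.5;-0.0047 -0.001 0.368 0 0 0.001 0.5;-0.0047 -0.001 0.368 0 0 0.001 0.5'; python3 -m crank '0 0 0 0 0 0 1;0 0 0 0 0 0 1;0 0 0 0 0 0 1;0 0 0 0 0 0 1;0 0 0 0 0 0 1;0 0 0 0 0 0 1;0 0 0 0 0 0 1;0 0 0 0 0 0 1' 60; python3 -m crank '0 0 -0.02 0 0 0 1;0 0 -0.05 0 0 0 1;0 0 -0.12 0 0 0 1;0 0 -0.2 0 0 0 1;0 0 -0.26 0 0 0 1;0 0 -0.26 0 0 0 1;0 0 -0.26 0 0 0 1'; python3 go.py .5505 -.2308 .15 -8.9
```

```text
t: 2.7
eef_pos: [0.5659, 0.025, 0.0173]
tool_rot: [0.001, 0.603, 0.798, 0.001]
contact_force: [0.6, 0.0, 0.2]
gripper_width: 0.495
grasp_force: 0.0
t: 3.5
eef_pos: [0.5657, 0.0248, 0.0175]
tool_rot: [0.0, 0.603, 0.798, 0.001]
contact_force: [-0.5, -0.1, 6.6]
gripper_width: 0.174
grasp_force: 60.7
t: 4.2
eef_pos: [0.5647, 0.0249, 0.1466]
tool_rot: [0.0, 0.603, 0.798, 0.0]
contact_force: [-0.6, -0.1, -6.6]
gripper_width: 0.172
grasp_force: 59.6
t 4.2 pos [0.5647 0.0249 0.1466] F [-0.6098 -0.0875 -6.6498] w 0.172 g 59.6 q [-0.4689  0.4153  0.4016  1.9237 -0.2135  0.843   0.3211]
ROW -0.4843 -0.1669 -0.0070 0.0002 -0.0002 0.1374
```

```bash
python3 -m crank '-0.06 -0.02 -0.01 0 0 0.02 1;-0.12 -0.042 -0.01 0 0 0.034 1;-0.2 -0.07 -0.01 0 0 0.06 1;-0.27 -0.093 -0.01 0 0 0.08 1;-0.34 -0.117 -0.01 0 0 0.1 1;-0.4 -0.138 -0.01 0 0 0.12 1;-0.45 -0.155 -0.01 0 0 0.137 1;-0.484 -0.167 -0.01 0 0 0.137 1;-0.484 -0.167 -0.01 0 0 0.137 1;-0.484 -0.167 -0.01 0 0 0.137 1;-0.484 -0.167 -0.01 0 0 0.137 1'
python3 - <<'E'
from h import *
from go import *
t=snap("top"); s=snap("side")
a=crop(t["image"],270,115,130,120,3); b=crop(s["image"],180,80,130,130,3)
o=np.zeros((400,800,3),np.uint8); o[:a.shape[0],:a.shape[1]]=a; o[:b.shape[0],400:400+b.shape[1]]=b
cv2.imwrite("pics/p2.png",o)
row([.5505,-.2308,.066],R(-8.9))
E
```

```text
t: 5.3
eef_pos: [0.5502, -0.2291, 0.15]
tool_rot: [-0.001, 0.759, 0.651, -0.0]
contact_force: [0.1, -0.7, -5.8]
gripper_width: 0.174
grasp_force: 59.4
t 5.4 pos [ 0.5506 -0.2293  0.1506] F [-0.2914 -0.136  -5.9402] w 0.173 g 59.4 q [-0.1146  0.4829  0.54    1.8516 -0.3122  0.8931  0.4211]
ROW -0.0031 0.0004 0.1692 -0.0004 -0.0003 0.0010
```

View pics/p2.png

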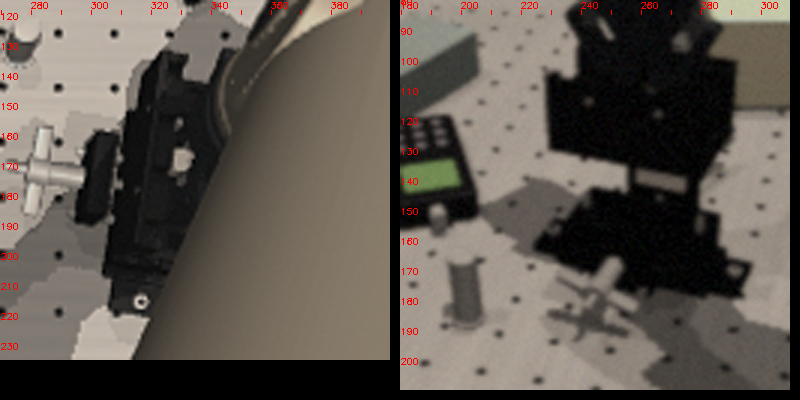

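```bash
python3 - <<'E'
from h import *
import pickle
t,s=pickle.load(open("c0.pkl","rb"))
th=np.radians(-8.9); M=np.array([[np.cos(th),-np.sin(th)],[np.sin(th),np.cos(th)]])
for dy in (0,.0022):
    c=np.array([.5506,-.2293])+M@[0,dy]
    pts=[[*(c+M@[x,y]),z] for x,y,z in((.07,.043,.134),(.07,.043,.204),(-.07,.043,.134),(-.07,.043,.204))]
    p=proj(s,pts); print(dy,"side crop px",((p+.5-[180,80])*3+[400,0]))
    p=proj(t,pts); print("top crop px",((p+.5-[270,115])*3))
E
python3 - <<'E'
import cv2
im=cv2.imread('pics/p2.png'); o=im[50:200,530:750]
o=cv2.convertScaleAbs(o,alpha=4,beta=20); cv2.imwrite('pics/p3.png',cv2.resize(o,None,fx=3,fy=3,interpolation=cv2.INTER_CUBIC))
E
```

```text
0 side crop px [[548.9819 149.9259]
 [545.0218  75.3196]
 [703.7098 181.6625]
 [708.0355 105.1359]]
top crop px [[145.7832  74.1473]
 [167.2727  47.3139]
 [118.874  253.8064]
 [138.2347 243.5018]]
0.0022 side crop px [[547.9164 151.1499]
 [543.8932  76.4701]
 [702.8779 183.0014]
 [707.1664 106.4004]]
top crop px [[142.9383  73.6696]
 [164.1613  46.7931]
 [115.9723 253.3128]
 [135.0559 242.9617]]
```

View pics/p3.png

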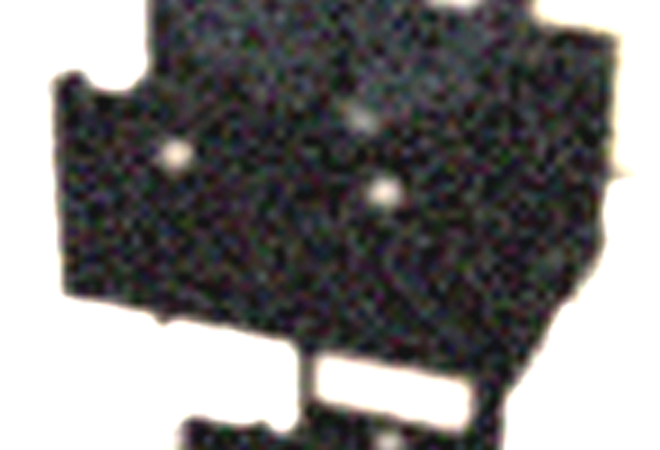

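```bash
python3 -m crank '-0.005 0 0.05 0 0 0 1;-0.005 0 0.09 0 0 0 1;-0.005 0 0.11 0 0 0 1;-0.005 0 0.13 0 0 0 1;-0.005 0 0.14 0 0 0 1;-0.005 0 0.145 0 0 0 1;-0.005 0 0.145 0 0 0 1'; python3 -m crank '0 0 0.003 0 0 0 1;0 0 0.007 0 0 0 1;0 0 0.010 0 0 0 1;0 0 0.013 0 0 0 1;0 0 0.016 0 0 0 1;0 0 0.016 0 0 0 1';python3 go.py .5503 -.2318 .0675 -8.9
```

```text
t: 6.1
eef_pos: [0.5505, -0.2334, 0.079]
tool_rot: [0.0, 0.759, 0.651, 0.0]
contact_force: [-0.8, 0.3, -5.7]
gripper_width: 0.174
grasp_force: 59.2
t: 6.7
eef_pos: [0.5501, -0.2333, 0.0705]
tool_rot: [-0.0, 0.76, 0.65, -0.0]
contact_force: [-0.4, 0.2, -6.2]
gripper_width: 0.177
grasp_force: 59.3
t 6.7 pos [ 0.5501 -0.2333  0.0705] F [-0.3782  0.2162 -6.192 ] w 0.177 g 59.3 q [-0.0572  0.5921  0.4774  1.8957 -0.3874  0.746   0.4852]
ROW 0.0030 -0.0001 0.0060 -0.0001 -0.0000 0.0003
```

```bash
python3 -m crank '0 0 0.003 0 0 0 1;0 0 0.006 0 0 0 1;0 0 0.006 0 0 0 1';  python3 -m crank '0 0 0 0 0 0 0.5;0 0 0 0 0 0 0.5;0 0 0 0 0 0 0.5;0 0 0 0 0 0 0.5;0 0 -0.05 0 0 0 0.5;0 0 -0.13 0 0 0 0.5;0 0 -0.2 0 0 0 0.5;0 0 -0.26 0 0 0 1;0 0 -0.26 0 0 0 1;0 0 -0.26 0 0 0 1;0 0 -0.26 0 0 0 1'; python3 go.py .537 -.1187 .12 -8.9; python3 go.py .537 -.1187 .12 81.1;python3 go.py .537 -.1187 .12 -98.9
```

```text
t: 7.0
eef_pos: [0.5503, -0.2334, 0.0677]
tool_rot: [-0.0, 0.76, 0.65, -0.0]
contact_force: [-0.6, 0.2, -6.3]
gripper_width: 0.174
grasp_force: 59.4
t: 8.1
eef_pos: [0.5496, -0.2328, 0.1967]
tool_rot: [-0.001, 0.759, 0.651, -0.0]
contact_force: [-0.0, 0.5, -0.1]
gripper_width: 0.002
grasp_force: 0.0
t 8.1 pos [ 0.5496 -0.2328  0.1967] F [-0.0454  0.4818 -0.1491] w 0.002 g 0.0 q [-0.1369  0.4291  0.5731  1.8123 -0.2747  0.982   0.3954]
ROW 0.2216 -0.0597 0.1536 -0.0006 -0.0001 0.0004
t 8.1 pos [ 0.5496 -0.2328  0.1967] F [-0.0454  0.4818 -0.1491] w 0.002 g 0.0 q [-0.1369  0.4291  0.5731  1.8123 -0.2747  0.982   0.3954]
ROW 0.2216 -0.0597 0.1536 -0.0004 -0.0006 -0.4996
t 8.1 pos [ 0.5496 -0.2328  0.1967] F [-0.0454  0.4818 -0.1491] w 0.002 g 0.0 q [-0.1369  0.4291  0.5731  1.8123 -0.2747  0.982   0.3954]
ROW 0.2216 -0.0597 0.1536 -0.0006 0.0004 0.5004
```

```bash
python3 -m crank '0.2 -0.05 0 0 0 0 1;0.22 -0.027 0 0 0 0 1;0.22 -0.027 0 0 0 0 1;0.22 -0.027 0 0 0 0 1;0.22 -0.027 0 0 0 0 1;0.22 -0.027 0 0 0 0 1;0.22 -0.027 0 0 0 0 1;0.22 -0.027 0 0 0 0 1'
python3 - <<'E'
from m import *
from go import *
print("wing side fit")
n=np.array([.567,-.1245,.042]); cx=np.array([np.cos(-.155),np.sin(-.155),0])
for a in (0,.3,.6,.9,1.2):
    e=cx*np.cos(a)+np.array([0,0,np.sin(a)])
    p=proj(s,[n+.038*e,n-.038*e,n]); print(a,((p+.5-[190,115])*4.3).round().tolist())
print("post top/base",atz(t,[(277,125)],.07),atz(t,[(276.5,132)],0))
s2=snap("side"); a=crop(s2["image"],185,85,130,130,4.5)
cv2.imwrite("pics/p4.png",a); pickle.dump(s2,open("s2.pkl","wb"))
row([*(n[:2]-.029*cx[:2]+[-.0003,-.002]),.026],R(-8.9))
E
```

```text
t: 8.9
eef_pos: [0.5536, -0.1239, 0.1978]
tool_rot: [0.0, 0.76, 0.65, -0.0]
contact_force: [0.4, -0.7, 0.5]
gripper_width: 0.006
grasp_force: 0.0
filters tri [[0.5633 0.341  0.0516 0.0001]
 [0.5695 0.2553 0.0522 0.0001]
 [0.5726 0.1722 0.0531 0.0012]]
filters z53 [[0.5631 0.3404 0.053 ]
 [0.5693 0.255  0.053 ]
 [0.572  0.1721 0.053 ]] [[0.563  0.3415 0.053 ]
 [0.5693 0.2557 0.053 ]
 [0.5732 0.1721 0.053 ]]
holes [[0.6173 0.0419 0.006 ]
 [0.5108 0.0121 0.006 ]]
bar tri [[0.5636 0.0261 0.0557 0.0026]] [[0.5648 0.0267 0.042 ]]
holder top corners [[ 0.6194  0.0854  0.07  ]
 [ 0.6392  0.0054  0.07  ]
 [ 0.5054 -0.0331  0.07  ]
 [ 0.4819  0.045   0.07  ]]
pins [[ 0.6045 -0.238   0.066 ]
 [ 0.4947 -0.2212  0.066 ]] [[ 0.6052 -0.2394  0.06  ]
 [ 0.4953 -0.2226  0.06  ]]
pivot,tip [[ 0.5353 -0.332   0.054 ]
 [ 0.492  -0.4169  0.054 ]]
wing ends [[ 0.6023 -0.1307  0.05  ]
 [ 0.5307 -0.1186  0.05  ]] bolt [[ 0.6423 -0.2466  0.012 ]
 [ 0.4601 -0.2176  0.012 ]]
tray top corners [[0.6079 0.3903 0.052 ]
 [0.6245 0.1299 0.052 ]
 [0.5342 0.1268 0.052 ]
 [0.5222 0.3832 0.052 ]]
wing side fit
0 [[182.0, 257.0], [300.0, 286.0], [240.0, 271.0]]
0.3 [[184.0, 243.0], [297.0, 300.0], [240.0, 271.0]]
0.6 [[191.0, 231.0], [289.0, 311.0], [240.0, 271.0]]
0.9 [[203.0, 223.0], [277.0, 319.0], [240.0, 271.0]]
1.2 [[218.0, 219.0], [262.0, 322.0], [240.0, 271.0]]
post top/base [[ 0.6788 -0.1096  0.07  ]] [[ 0.6817 -0.1152  0.    ]]
t 8.9 pos [ 0.5537 -0.1235  0.1978] F [-0.6237 -0.5137 -0.0998] w 0.000 g 0.0 q [-0.3328  0.3724  0.5634  1.8817 -0.2402  0.9547  0.1838]
ROW -0.0018 -0.0313 0.3436 -0.0000 0.0001 -0.0002
```

View pics/p4.png

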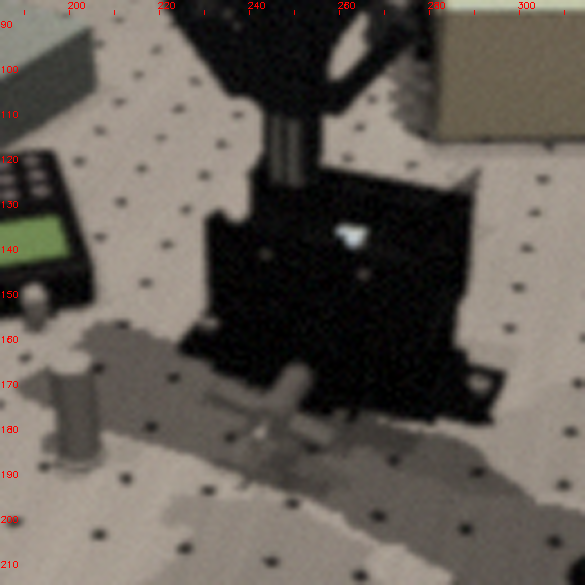

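The holder sits in the clamp with its bar at crop (351,236). The nut's wings are nearly level, at about 0.1 rad. Stroke 1 pushes the −x wing down.

```bash
python3 -m crank '-0.002 -0.031 0.1 0 0 0 1;-0.002 -0.031 0.2 0 0 0 1;-0.002 -0.031 0.26 0 0 0 1;-0.002 -0.031 0.28 0 0 0 1;-0.002 -0.031 0.29 0 0 0 1;-0.002 -0.031 0.3 0 0 0 1;-0.002 -0.031 0.31 0 0 0 1;-0.002 -0.031 0.32 0 0 0 1;-0.002 -0.031 0.33 0 0 0 1;-0.002 -0.031 0.338 0 0 0 1;-0.002 -0.031 0.344 0 0 0 1;-0.002 -0.031 0.344 0 0 0 1';  python3 -m crank '0 0 -0.08 0 0 0 1;0 0 -0.16 0 0 0 1;0 0.06 -0.17 0 0 0 1;0 0.12 -0.17 0 0 0 1;-0.002 0.15 -0.17 0 0 0 1;-0.002 0.15 -0.17 0 0 0 1;-0.002 0.15 -0.17 0 0 0 1'
python3 - <<'E'
from h import *
from go import *
n=np.array([.567,-.1245,.042]); cx=np.array([np.cos(-.155),np.sin(-.155),0])
s2=snap("side"); a=crop(s2["image"],190,115,115,100,4.3)
cv2.imwrite("pics/p5.png",a[200:])
row([*(n[:2]+.046*cx[:2]+[-.0003,-.003]),.062],R(-8.9))
E
```

```text
t: 10.15
eef_pos: [0.5396, -0.1215, 0.0269]
tool_rot: [0.001, 0.76, 0.65, 0.001]
contact_force: [-0.6, -0.3, 2.5]
gripper_width: -0.003
grasp_force: 1.0
t: 10.85
eef_pos: [0.6118, -0.1337, 0.1108]
tool_rot: [-0.0, 0.76, 0.65, -0.0]
contact_force: [-0.8, 0.4, -0.1]
gripper_width: 0.002
grasp_force: 0.0
t 10.9 pos [ 0.6113 -0.1337  0.1107] F [ 0.3699  0.1085 -0.8361] w -0.001 g 0.0 q [-0.2445  0.5757  0.4979  1.8055 -0.3534  0.8506  0.2675]
ROW -0.0016 0.0021 0.0974 -0.0003 -0.0000 0.0002
```

View pics/p5.png

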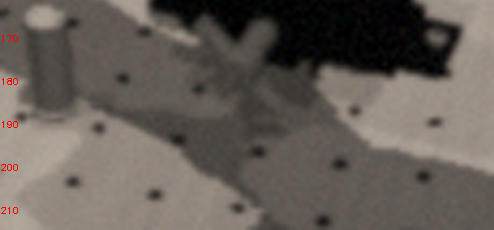

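Stroke 1 worked: the wing tip is now up at about (205,220), so the nut is at about 0.95 rad. Stroke 2 sweeps over the top and then down.

```bash
python3 -m crank '-0.002 0.002 0.06 0 0 0 1;-0.002 0.002 0.097 0 0 0 1;-0.002 0.002 0.097 0 0 0 1;-0.003 -0.02 0.097 0 0 0 1;-0.003 -0.035 0.097 0 0 0 1;-0.003 -0.05 0.097 0 0 0 1;-0.004 -0.065 0.097 0 0 0 1;-0.004 -0.08 0.097 0 0 0 1;-0.005 -0.095 0.097 0 0 0 1;-0.005 -0.11 0.097 0 0 0 1;-0.006 -0.13 0.097 0 0 0 1;-0.006 -0.148 0.097 0 0 0 1;-0.006 -0.148 0.105 0 0 0 1;-0.006 -0.148 0.12 0 0 0 1;-0.006 -0.148 0.135 0 0 0 1;-0.006 -0.148 0.15 0 0 0 1;-0.006 -0.148 0.16 0 0 0 1;-0.006 -0.148 0.17 0 0 0 1;-0.006 -0.148 0.17 0 0 0 1'; python3 -m crank '0 0 -0.08 0 0 0 1;0 0 -0.16 0 0 0 1;0 0.06 -0.17 0 0 0 1;0 0.12 -0.17 0 0 0 1;-0.002 0.15 -0.17 0 0 0 1;-0.002 0.15 -0.17 0 0 0 1;-0.002 0.15 -0.17 0 0 0 1'
python3 - <<'E'
from h import *
from go import *
n=np.array([.567,-.1245,.042]); cx=np.array([np.cos(-.155),np.sin(-.155),0])
s2=snap("side"); a=crop(s2["image"],190,115,115,100,4.3)
cv2.imwrite("pics/p6.png",a[200:])
row([*(n[:2]+.046*cx[:2]+[-.0006,-.005]),.062],R(-8.9))
E
```

```text
t: 12.8
eef_pos: [0.5386, -0.1258, 0.0269]
tool_rot: [0.0, 0.76, 0.65, 0.0]
contact_force: [-0.9, -0.7, 0.3]
gripper_width: 0.001
grasp_force: 0.6
t: 13.5
eef_pos: [0.6115, -0.1379, 0.1109]
tool_rot: [-0.0, 0.76, 0.65, -0.0]
contact_force: [-0.4, -0.6, -0.5]
gripper_width: -0.003
grasp_force: 0.0
t 13.6 pos [ 0.6111 -0.1378  0.1108] F [-0.4035  0.241   0.6294] w -0.001 g 0.0 q [-0.2417  0.5782  0.504   1.8035 -0.3582  0.8531  0.2778]
ROW 0.0026 0.0012 0.0976 -0.0005 -0.0001 0.0001
```

View pics/p6.png

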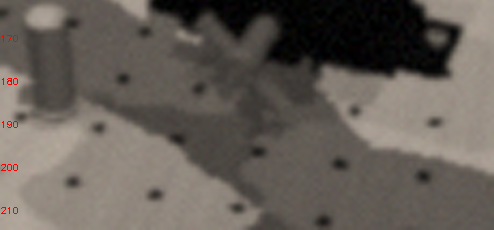

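```bash
python3 -m crank '0 0.001 0.06 0 0 0 1;0 0.001 0.097 0 0 0 1;0 0.001 0.097 0 0 0 1;0 -0.02 0.097 0 0 0 1;0 -0.035 0.097 0 0 0 1;0 -0.05 0.097 0 0 0 1;0 -0.065 0.097 0 0 0 1;0 -0.08 0.097 0 0 0 1;0 -0.092 0.097 0 0 0 1;0 -0.092 0.097 0 0 0 1;0 -0.092 0.097 0 0 0 1'; python3 -m crank '0 0.03 0 0 0 0 1;0 0.06 -0.02 0 0 0 1;0 0.06 -0.1 0 0 0 1;0 0.06 -0.2 0 0 0 1;0 0.06 -0.22 0 0 0 1;0 0.06 -0.22 0 0 0 1'
python3 - <<'E'
from h import *
from go import *
n=np.array([.567,-.1245,.042]); cx=np.array([np.cos(-.155),np.sin(-.155),0])
s2=snap("side"); a=crop(s2["image"],190,115,115,100,4.3)
cv2.imwrite("pics/p7.png",a[200:])
c=np.array([.5505,-.2308]); th=-.155; M=np.array([[np.cos(th),-np.sin(th)],[np.sin(th),np.cos(th)]])
pv=c+M@[0,-.102]; print("pivot",pv)
row([*(pv+M@[-.10,-.07]),.20],R(-8.9))
E
```

```text
t: 14.65
eef_pos: [0.5799, -0.1332, 0.0725]
tool_rot: [0.01, 0.76, 0.65, 0.009]
contact_force: [10.3, -0.5, 38.9]
gripper_width: -0.003
grasp_force: 20.4
t: 15.25
eef_pos: [0.5978, -0.1358, 0.1757]
tool_rot: [0.002, 0.76, 0.65, 0.002]
contact_force: [0.0, 0.1, -1.3]
gripper_width: -0.001
grasp_force: 0.0
pivot [ 0.5348 -0.3316]
t 15.3 pos [ 0.5966 -0.1352  0.1735] F [-0.076  -0.0874 -0.7959] w -0.004 g 0.0 q [-0.288   0.478   0.5528  1.7993 -0.3035  0.9472  0.2391]
ROW -0.5469 -0.2619 -0.0542 0.0007 -0.0003 0.0003
```

View pics/p7.png

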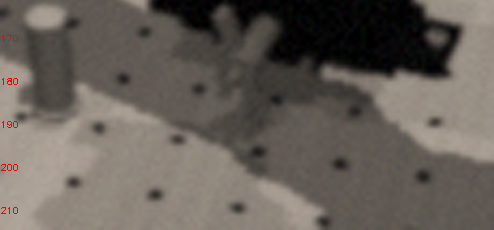

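The wing is only up at about (222,210), and the last stroke ended on a 39 N upward push, so the finger caught on the wing tip. Next I'll move clear and measure numerically how far the nut-side jaw has travelled.

```bash
python3 -m crank '0.1 0 -0.05 0 0 0 1;0.2 0 -0.06 0 0 0 1;0.3 -0.02 -0.06 0 0 0 1;0.4 -0.05 -0.06 0 0 0 1;0.5 -0.1 -0.06 0 0 0 1;0.5 -0.15 -0.06 0 0 0 1;0.5 -0.15 -0.06 0 0 0 1;0.5 -0.15 -0.06 0 0 0 1'
cat > jaw.py <<'E'
from h import *
import pickle
t0,s0=pickle.load(open("c0.pkl","rb"))
def match(c0,c1,x,y,w,h,r=6):
    g0=cv2.cvtColor(c0["image"],cv2.COLOR_RGB2GRAY).astype(np.float32); g1=cv2.cvtColor(c1["image"],cv2.COLOR_RGB2GRAY).astype(np.float32)
    k=4; up=lambda g:cv2.resize(g,None,fx=k,fy=k,interpolation=cv2.INTER_CUBIC)
    m=cv2.matchTemplate(up(g1[y-r:y+h+r,x-r:x+w+r]),up(g0[y:y+h,x:x+w]),cv2.TM_CCOEFF_NORMED)
    _,v,_,l=cv2.minMaxLoc(m); return (l[0]/k-r,l[1]/k-r,round(v,3))
if __name__=="__main__":
    t=snap("top"); s=snap("side"); pickle.dump((t,s),open("c1.pkl","wb"))
    print("top nut-jaw",match(t0,t,292,156,19,36),"lever-jaw",match(t0,t,342,164,16,34,4),"lever",match(t0,t,358,176,40,28,4),"hub/skewer",match(t0,t,271,168,8,6,4))
    print("tray",match(t0,t,75,145,110,42,3),"side base plate",match(s0,s,284,160,15,20,4))
    for x in range(288,320,1): print(x,t["image"][166:184:6,x].mean(1).round().tolist(),t0["image"][166:184:6,x].mean(1).round().tolist())
E
python3 jaw.py
```

```text
t: 16.1
eef_pos: [0.5597, 0.1234, 0.201]
tool_rot: [-0.001, 0.759, 0.651, -0.001]
contact_force: [0.7, -0.9, 0.2]
gripper_width: -0.001
grasp_force: 0.0
top nut-jaw (1.5, 0.25, 0.84) lever-jaw (0.0, 0.0, 0.721) lever (0.0, 0.0, 0.999) hub/skewer (0.0, 0.0, 0.906)
tray (0.0, 0.0, 0.346) side base plate (0.0, 0.0, 0.996)
288 [127.0, 186.0, 147.0] [163.0, 175.0, 131.0]
289 [157.0, 192.0, 148.0] [164.0, 173.0, 133.0]
290 [185.0, 187.0, 149.0] [164.0, 168.0, 133.0]
291 [183.0, 183.0, 148.0] [162.0, 164.0, 134.0]
292 [178.0, 179.0, 149.0] [145.0, 161.0, 134.0]
293 [162.0, 174.0, 151.0] [147.0, 156.0, 136.0]
294 [159.0, 170.0, 160.0] [143.0, 154.0, 147.0]
295 [132.0, 167.0, 157.0] [118.0, 149.0, 135.0]
296 [134.0, 163.0, 124.0] [122.0, 133.0, 1.0]
297 [143.0, 159.0, 54.0] [121.0, 125.0, 6.0]
298 [146.0, 139.0, 25.0] [32.0, 62.0, 10.0]
299 [126.0, 133.0, 8.0] [8.0, 7.0, 20.0]
300 [6.0, 35.0, 13.0] [11.0, 22.0, 37.0]
301 [10.0, 12.0, 28.0] [22.0, 38.0, 38.0]
302 [14.0, 27.0, 44.0] [35.0, 34.0, 36.0]
303 [30.0, 42.0, 41.0] [33.0, 35.0, 33.0]
304 [41.0, 39.0, 38.0] [33.0, 33.0, 30.0]
305 [38.0, 39.0, 36.0] [31.0, 30.0, 28.0]
306 [37.0, 35.0, 28.0] [30.0, 26.0, 62.0]
307 [37.0, 28.0, 25.0] [27.0, 54.0, 132.0]
308 [33.0, 29.0, 33.0] [50.0, 121.0, 19.0]
309 [36.0, 42.0, 64.0] [121.0, 5.0, 13.0]
310 [73.0, 59.0, 12.0] [77.0, 7.0, 31.0]
311 [57.0, 10.0, 18.0] [18.0, 10.0, 19.0]
312 [12.0, 18.0, 36.0] [11.0, 26.0, 34.0]
313 [21.0, 38.0, 50.0] [28.0, 35.0, 35.0]
314 [47.0, 47.0, 48.0] [32.0, 34.0, 34.0]
315 [45.0, 35.0, 25.0] [34.0, 34.0, 34.0]
316 [32.0, 45.0, 23.0] [32.0, 33.0, 35.0]
317 [41.0, 45.0, 19.0] [32.0, 34.0, 32.0]
318 [36.0, 44.0, 22.0] [33.0, 34.0, 33.0]
319 [33.0, 42.0, 43.0] [32.0, 33.0, 33.0]
```

The nut-side jaw has moved about 1.7 px, or 4.1 mm, so stroke 2 did work and the nut is at about 4.3 rad. I'll finish with the fingers turned 90° so that a flat flank pushes the wing.

```bash
cat > cl.py <<'E'
# cl.py dx dy z yawrel [tilt]: clamp-frame target (mm) -> row
import sys
from go import *
c=np.array([.5505,-.2308]); th=-.155; M=np.array([[np.cos(th),-np.sin(th)],[np.sin(th),np.cos(th)]])
if __name__=="__main__":
    a=[float(v) for v in sys.argv[1:]]
    p=c+M@(np.array(a[:2])/1000)
    o=bot.get_obs(); print("clamp-frame TCP mm",M.T@(np.array(o["eef_pos"])[:2]-c)*1000,"z",o["eef_pos"][2]*1000)
    row([*p,a[2]/1000],R(a[3]-8.9))
E
python3 cl.py 34 104 120 90
```

```text
clamp-frame TCP mm [-43.8749 350.0296] z 201.65945228580088
t 16.2 pos [0.5612 0.1218 0.2017] F [-0.6318 -0.2865 -0.0802] w 0.003 g 0.0 q [-0.7443  0.3765  0.5398  1.8601 -0.2305  0.9681 -0.2594]
ROW -0.4917 0.1563 0.1637 -0.0004 0.0001 -0.5002
```

```bash
python3 -m crank '-0.49 0.156 0.05 0 0 -0.05 1;-0.49 0.156 0.05 0 0 -0.1 1;-0.49 0.156 0.05 0 0 -0.14 1;-0.49 0.156 0.05 0 0 -0.19 1;-0.49 0.156 0.05 0 0 -0.23 1;-0.49 0.156 0.05 0 0 -0.28 1;-0.49 0.156 0.05 0 0 -0.32 1;-0.49 0.156 0.05 0 0 -0.37 1;-0.49 0.156 0.05 0 0 -0.41 1;-0.49 0.156 0.05 0 0 -0.46 1;-0.49 0.156 0.05 0 0 -0.5 1;-0.49 0.156 0.164 0 0 -0.5 1;-0.49 0.156 0.164 0 0 -0.5 1;-0.49 0.156 0.164 0 0 -0.5 1;-0.49 0.156 0.164 0 0 -0.5 1'; python3 cl.py 34 104 58 90
```

```text
t: 17.7
eef_pos: [0.6012, -0.1318, 0.1213]
tool_rot: [0.0, 0.078, 0.997, -0.0]
contact_force: [-0.9, -0.4, -0.2]
gripper_width: 0.001
grasp_force: 0.0
clamp-frame TCP mm [ 34.819  105.6246] z 121.26865850436664
t 17.7 pos [ 0.6012 -0.1318  0.1213] F [-0.8626 -0.4083 -0.1592] w 0.001 g 0.0 q [-0.0347  0.505   0.1992  1.8107 -0.1287  0.8375  1.6416]
ROW 0.0017 -0.0032 0.1265 -0.0001 0.0003 -0.0001
```

```bash
python3 -m crank '0.002 -0.003 0.06 0 0 0 1;0.002 -0.003 0.11 0 0 0 1;0.002 -0.003 0.127 0 0 0 1;0.002 -0.003 0.127 0 0 0 1;0.01 -0.003 0.127 0 0 0 1;0.018 -0.003 0.127 0 0 0 1;0.024 -0.003 0.127 0 0 0 1;0.03 -0.003 0.127 0 0 0 1;0.036 -0.003 0.127 0 0 0 1'; python3 cl.py 0 104 58 90;  python3 -m crank '0.006 0 0 0 0 0 1;0.012 0 0 0 0 0 1;0.018 0 0 0 0 0 1;0.018 0 0 0 0 0 1';python3 cl.py 0 104 58 90
```

```text
t: 18.6
eef_pos: [0.5879, -0.1305, 0.0606]
tool_rot: [0.006, 0.077, 0.997, -0.0]
contact_force: [6.2, -1.8, 6.1]
gripper_width: 0.003
grasp_force: 3.6
clamp-frame TCP mm [ 21.5128 104.8517] z 60.55521783052882
t 18.6 pos [ 0.5879 -0.1305  0.0606] F [ 6.2093 -1.7749  6.0551] w 0.003 g 3.6 q [-0.0197  0.5659  0.178   1.8832 -0.1486  0.6931  1.6611]
ROW 0.0431 -0.0017 0.0046 -0.0000 0.0038 0.0003
t: 19.0
eef_pos: [0.5792, -0.1293, 0.0606]
tool_rot: [0.006, 0.077, 0.997, -0.001]
contact_force: [7.4, -1.9, 6.0]
gripper_width: -0.001
grasp_force: 4.1
clamp-frame TCP mm [ 12.6565 104.7292] z 60.55543740906001
t 19.0 pos [ 0.5792 -0.1293  0.0606] F [ 7.3813 -1.8865  6.0088] w -0.001 g 4.1 q [-0.0212  0.5544  0.1779  1.9051 -0.1476  0.6819  1.6607]
ROW 0.0254 -0.0014 0.0048 -0.0001 0.0040 0.0003
```

```bash
python3 -m crank '0.006 0 0 0 0 0 1;0.012 0 0 0 0 0 1;0.018 0 0 0 0 0 1;0.023 0 0 0 0 0 1;0.027 0 0 0 0 0 1;0.027 0 0 0 0 0 1';python3 cl.py 0 104 58 90;  python3 -m crank '-0.02 0 -0.03 0 0 0 1;-0.04 0 -0.1 0 0 0 1;-0.06 0 -0.2 0 0 0 1;-0.06 0.1 -0.3 0 0 0 1;-0.06 0.2 -0.3 0 0 0 1;-0.06 0.3 -0.3 0 0 0 1;-0.06 0.4 -0.3 0 0 0 1;-0.06 0.5 -0.3 0 0 0 1;-0.06 0.5 -0.3 0 0 0 1;-0.06 0.5 -0.3 0 0 0 1'
python3 - <<'E'
from jaw import *
t=snap("top"); s=snap("side"); pickle.dump((t,s),open("c2.pkl","wb"))
print("nut-jaw",match(t0,t,292,156,19,36))
for x in range(295,304): print(x,t["image"][166:184:6,x].mean(1).round().tolist())
g=t["image"].mean(2)
print(g[150:195,266:292:2].round().astype(int)[::3])
E
python3 cl.py -90 -170 160 90
```

```text
t: 19.6
eef_pos: [0.5656, -0.1272, 0.0599]
tool_rot: [0.006, 0.077, 0.997, -0.001]
contact_force: [7.9, -2.3, 0.7]
gripper_width: 0.0
grasp_force: 3.5
clamp-frame TCP mm [ -1.094  104.7016] z 59.92714366262157
t 19.6 pos [ 0.5656 -0.1272  0.0599] F [ 7.8645 -2.299   0.7021] w 0.000 g 3.5 q [-0.0234  0.5383  0.1775  1.9379 -0.1462  0.6656  1.6601]
ROW -0.0021 -0.0014 0.0039 -0.0001 0.0038 0.0003
t: 20.6
eef_pos: [0.6281, 0.1208, 0.2075]
tool_rot: [0.0, 0.074, 0.997, 0.001]
contact_force: [-0.0, -1.0, -0.6]
gripper_width: 0.001
grasp_force: 0.0
nut-jaw (1.75, 0.25, 0.839)
295 [137.0, 173.0, 161.0]
296 [138.0, 169.0, 136.0]
297 [147.0, 167.0, 129.0]
298 [157.0, 161.0, 25.0]
299 [171.0, 139.0, 22.0]
300 [43.0, 96.0, 9.0]
301 [10.0, 7.0, 22.0]
302 [16.0, 21.0, 42.0]
303 [24.0, 40.0, 43.0]
[[181 183 182 183 182 182 181 182 182 181 181 181 180]
 [185 185 186 186 185 185 184 185 184 184 184 184 183]
 [182 182 182 183 182 180 181 182 180 180 180 180 180]
 [178 179 182 179 179 179 180 180 180 179 179 181 181]
 [180 173  18 159 180 180 180 181 181 182 183  61  65]
 [184 184 185 185 185 185 187 165  91 120 120 191 188]
 [180 182 183 137 118 177 176 147 155 143 117 113 179]
 [183 181 179 149 129 191 209 188 213 204 197 158 169]
 [186 188 168 169 169 167 168 108 105 118 118 168 180]
 [180 181 182 178 170 150 162 159 126 131 122 160 134]
 [177 172  24 156 160 151 151 159 136 157 142  85  87]
 [133 180 184 181 161 159 159 180 168 169 169 172 170]
 [184 178 178 178 178 178 179 179 167 168 170 177 160]
 [178 178 178 179 180 180 180 180 168 169 171 182 164]
 [180 181 181 181 182 181 182 183 172 172 174 184 184]]
clamp-frame TCP mm [ 23.4742 353.6701] z 207.32328162022287
t 20.7 pos [0.6283 0.115  0.2073] F [-0.1675 -0.3008 -0.2301] w 0.002 g 0.0 q [-0.3981  0.4411  0.1612  1.6808 -0.0791  1.026   1.2048]
ROW 0.2271 -1.0472 0.0954 -0.0003 0.0002 0.0001
```

The jaw has come in about 1 mm more, so the nut is at about 5.4 rad. Now the lever.

```bash
cat > lev.py <<'E'
from cl import *
def wp(lev,r=75,ex=0):
    a=2.2-lev; d=np.array([np.cos(a),-np.sin(a)]); n=np.array([np.sin(a),np.cos(a)])
    off=6+11*abs(n[0])+14.5*abs(n[1])+ex
    return np.array([0,-102])+1000*0+r*d-n*off
if __name__=="__main__":
    s=wp(.31,ex=14); print("start",s)
    p=c+M@(s/1000)
    row([*p,.2],R(81.1))
    print("tool rows rel. start (x=-clamp x, y=clamp y), /0.5m:")
    for l in (.31,.4,.5,.6,.7,.8,.9,1.0,1.1,1.2,1.3,1.4,1.5,1.6,1.7,1.8,1.9,2.0,2.1,2.2,2.25):
        w=(wp(l)-s)/500; print(l,(-w[0]).round(3),w[1].round(3))
E
python3 lev.py
```

```text
start [ -56.7627 -162.2297]
t 20.7 pos [0.6283 0.115  0.2073] F [-0.1675 -0.3008 -0.2301] w 0.002 g 0.0 q [-0.3981  0.4411  0.1612  1.6808 -0.0791  1.026   1.2048]
ROW 0.1606 -1.0318 0.0155 -0.0003 0.0002 0.0001
tool rows rel. start (x=-clamp x, y=clamp y), /0.5m:
0.31 -0.027 -0.009
0.4 -0.04 -0.017
0.5 -0.057 -0.023
0.6 -0.074 -0.028
0.7 -0.088 -0.032
0.8 -0.101 -0.034
0.9 -0.114 -0.035
1.0 -0.128 -0.035
1.1 -0.142 -0.034
1.2 -0.156 -0.031
1.3 -0.17 -0.026
1.4 -0.184 -0.021
1.5 -0.197 -0.013
1.6 -0.21 -0.004
1.7 -0.222 0.006
1.8 -0.233 0.019
1.9 -0.243 0.032
2.0 -0.252 0.047
2.1 -0.258 0.063
2.2 -0.264 0.079
2.25 -0.265 0.086
```

```bash
python3 -m crank '0.02 -0.1 0 0 0 0 1;0.03 -0.2 0 0 0 0 1;0.05 -0.3 0 0 0 0 1;0.06 -0.4 0 0 0 0 1;0.08 -0.5 0 0 0 0 1;0.1 -0.6 0 0 0 0 1;0.11 -0.7 0 0 0 0 1;0.13 -0.8 0 0 0 0 1;0.15 -0.9 0 0 0 0 1;0.16 -1 0 0 0 0 1;0.16 -1 0 0 0 0 1;0.16 -1 0 0 0 0 1;0.16 -1 0 0 0 0 1'; python3 cl.py -56.8 -162.2 38 90
```

```text
t: 22.0
eef_pos: [0.4719, -0.3652, 0.2068]
tool_rot: [-0.0, 0.078, 0.997, 0.0]
contact_force: [0.5, 0.4, 0.7]
gripper_width: -0.003
grasp_force: 0.0
clamp-frame TCP mm [ -56.8695 -144.9667] z 206.84458995020356
t 22.0 pos [ 0.4719 -0.3652  0.2068] F [0.5231 0.4274 0.6782] w -0.003 g 0.0 q [ 0.3046  0.3831  0.3235  1.7919 -0.1433  0.9899  2.1004]
ROW -0.0002 -0.0347 0.3377 0.0002 -0.0000 -0.0000
```

```bash
python3 -m crank '0 -0.035 0.1 0 0 0 1;0 -0.035 0.2 0 0 0 1;0 -0.035 0.28 0 0 0 1;0 -0.035 0.338 0 0 0 1;0 -0.035 0.338 0 0 0 1'; python3 cl.py -56.8 -162.2 38 90; python3 -m crank '-0.027 -0.009 0 0 0 0 1;-0.04 -0.017 0 0 0 0 1;-0.057 -0.023 0 0 0 0 1;-0.074 -0.028 0 0 0 0 1;-0.088 -0.032 0 0 0 0 1;-0.101 -0.034 0 0 0 0 1;-0.114 -0.035 0 0 0 0 1;-0.128 -0.035 0 0 0 0 1;-0.128 -0.035 0 0 0 0 1'; python3 cl.py -56.8 -162.2 38 90
```

```text
t: 22.5
eef_pos: [0.4681, -0.3787, 0.0338]
tool_rot: [-0.003, 0.076, 0.997, 0.002]
contact_force: [-0.0, 0.3, 0.1]
gripper_width: -0.003
grasp_force: 0.0
clamp-frame TCP mm [ -58.5882 -158.823 ] z 33.84409177705459
t 22.5 pos [ 0.4681 -0.3787  0.0338] F [-0.0364  0.3409  0.0791] w -0.003 g 0.0 q [ 0.3878  0.6225  0.2543  1.8807 -0.238   0.6763  2.2034]
ROW -0.0035 -0.0067 -0.0084 0.0014 -0.0023 0.0012
t: 23.4
eef_pos: [0.5318, -0.4098, 0.0378]
tool_rot: [0.001, 0.077, 0.997, -0.0]
contact_force: [-0.3, 0.1, 0.0]
gripper_width: -0.002
grasp_force: 0.0
clamp-frame TCP mm [   9.1957 -179.7377] z 37.7811758407444
t 23.4 pos [ 0.5318 -0.4098  0.0378] F [-0.2779  0.1089  0.0018] w -0.002 g 0.0 q [ 0.3826  0.7002  0.2604  1.7109 -0.2433  0.7611  2.1787]
ROW 0.1319 0.0353 -0.0006 -0.0001 0.0004 0.0006
```

```bash
python3 -m crank '-0.007 0 0 0 0 0 1;-0.014 0.001 0 0 0 0 1;-0.021 0.002 0 0 0 0 1;-0.028 0.004 0 0 0 0 1;-0.035 0.006 0 0 0 0 1;-0.042 0.009 0 0 0 0 1;-0.042 0.009 0 0 0 0 1'; python3 cl.py 0 0 38 90; python3 -m crank '-0.007 0.003 0 0 0 0 1;-0.014 0.005 0 0 0 0 1;-0.02 0.009 0 0 0 0 1;-0.027 0.013 0 0 0 0 1;-0.027 0.013 0 0 0 0 1'; python3 cl.py 0 0 38 90
```

```text
t: 24.1
eef_pos: [0.5519, -0.4079, 0.0375]
tool_rot: [-0.001, 0.077, 0.997, 0.0]
contact_force: [-4.0, 2.2, 2.0]
gripper_width: -0.003
grasp_force: 1.8
clamp-frame TCP mm [  28.716  -174.7302] z 37.54011979213744
t 24.1 pos [ 0.5519 -0.4079  0.0375] F [-3.9621  2.2158  1.9742] w -0.003 g 1.8 q [ 0.3669  0.7212  0.2619  1.6694 -0.2449  0.7847  2.1581]
ROW 0.0569 0.3495 -0.0006 0.0003 -0.0003 0.0006
t: 24.6
eef_pos: [0.566, -0.4045, 0.0375]
tool_rot: [-0.0, 0.077, 0.997, -0.0]
contact_force: [-4.9, -0.2, 0.7]
gripper_width: -0.003
grasp_force: 1.7
clamp-frame TCP mm [  42.1194 -169.2094] z 37.52448260464923
t 24.6 pos [ 0.566  -0.4045  0.0375] F [-4.9042 -0.2293  0.7006] w -0.003 g 1.7 q [ 0.3526  0.7334  0.2637  1.6448 -0.2457  0.7965  2.1407]
ROW 0.0840 0.3385 -0.0010 -0.0001 -0.0002 0.0003
```

```bash
python3 -m crank '-0.013 0.009 0 0 0 0 1;-0.025 0.019 0 0 0 0 1;-0.036 0.032 0 0 0 0 1;-0.046 0.045 0 0 0 0 1;-0.055 0.06 0 0 0 0 1;-0.055 0.06 0 0 0 0 1'; python3 cl.py 0 0 38 90; python3 -m crank '-0.004 0.008 0 0 0 0 1;-0.006 0.016 0 0 0 0 1;-0.009 0.024 0 0 0 0 1;-0.012 0.032 0 0 0 0 1;-0.012 0.038 0 0 0 0 1;-0.012 0.042 0 0 0 0 1;-0.012 0.042 0 0 0 0 1'; python3 cl.py 0 0 38 90
```

```text
t: 25.2
eef_pos: [0.6006, -0.3769, 0.038]
tool_rot: [0.001, 0.076, 0.997, 0.0]
contact_force: [0.2, 1.4, -0.1]
gripper_width: 0.001
grasp_force: 0.1
clamp-frame TCP mm [  72.017  -136.6328] z 38.03241843988382
t 25.2 pos [ 0.6006 -0.3769  0.038 ] F [ 0.1981  1.4242 -0.0589] w 0.001 g 0.1 q [ 0.2984  0.7496  0.2636  1.6101 -0.2496  0.813   2.0855]
ROW 0.1432 0.2737 -0.0000 0.0003 0.0008 0.0011
t: 25.9
eef_pos: [0.606, -0.3647, 0.0382]
tool_rot: [0.001, 0.079, 0.997, -0.004]
contact_force: [0.5, -10.7, -4.3]
gripper_width: 0.001
grasp_force: 5.7
clamp-frame TCP mm [  75.4752 -123.728 ] z 38.242679998258126
t 25.9 pos [ 0.606  -0.3647  0.0382] F [  0.5281 -10.7216  -4.3212] w 0.001 g 5.7 q [ 0.2698  0.7468  0.2715  1.6179 -0.246   0.8065  2.0557]
ROW 0.1516 0.2471 -0.0017 -0.0024 0.0007 -0.0007
```

The lever meets firm resistance of about 5 N from half swing and now sits against its home stop. I'll back off, check by pixels, and fly to the tray.

```bash
cat > tr.py <<'E'
# tr.py k dx dz yawrel tilt : tray-frame target; k pocket, dx mm beyond centre, z mm
from go import *
yw=3.1; F1=np.array([.5685,.256]); fx=np.array([np.cos(np.radians(yw)),np.sin(np.radians(yw))]); fy=np.array([-fx[1],fx[0]])
if __name__=="__main__":
    a=[float(v) for v in sys.argv[1:]]
    o=bot.get_obs(); F=F1+fy*.084*(a[0]-1); d=np.array(o["eef_pos"])[:2]-F
    print("tray-frame TCP mm",d@fx*1000,d@fy*1000,"z",o["eef_pos"][2]*1000)
    row([*(F+fx*a[1]/1000),a[2]/1000],R(a[3]+yw,a[4] if len(a)>4 else 0))
E
python3 -m crank '0 -0.03 0 0 0 0 1;0 -0.06 0 0 0 0 1;0 -0.06 -0.1 0 0 0 1;0 -0.06 -0.2 0 0 0 1;0 -0.06 -0.3 0 0 0 1;0 -0.06 -0.36 0 0 0 1;0 -0.06 -0.36 0 0 0 1'; python3 -m crank '0.02 0.1 0 0 0 0 1;0.02 0.2 0 0 0 0 1;0.02 0.3 0 0 0 0 1;0.02 0.4 0 0 0 0 1;0.02 0.5 0 0 0 0 1;0.02 0.6 0 0 0 0 1;0.02 0.7 0 0 0 0 1;0.02 0.8 0 0 0 0 1;0.02 0.9 0 0 0 0 1;0.02 1 0 0 0 0 1;0.02 1 0 0 0 0 1;0.02 1 0 0 0 0 1'; python3 tr.py 0 29 80 90
python3 - <<'E'
from jaw import *
t=snap("top"); s=snap("side"); pickle.dump((t,s),open("c3.pkl","wb"))
cv2.imwrite("pics/p8.png",crop(t["image"],265,115,130,110,5))
E
```

```text
t: 26.6
eef_pos: [0.605, -0.3911, 0.2245]
tool_rot: [0.005, 0.077, 0.997, -0.002]
contact_force: [0.2, -0.9, 0.7]
gripper_width: -0.002
grasp_force: 0.0
t: 27.8
eef_pos: [0.669, 0.1089, 0.2166]
tool_rot: [-0.001, 0.075, 0.997, 0.0]
contact_force: [0.9, -0.9, -0.4]
gripper_width: 0.001
grasp_force: 0.0
tray-frame TCP mm 92.43260244182771 -68.31131758204172 z 216.62495811182907
t 27.8 pos [0.669  0.1089 0.2166] F [ 0.8564 -0.8905 -0.3557] w 0.001 g 0.0 q [-0.4176  0.5018  0.2365  1.5733 -0.1287  1.0835  1.2716]
ROW 0.1515 0.1080 0.2735 0.0001 -0.0006 -0.0652
```

View pics/p8.png

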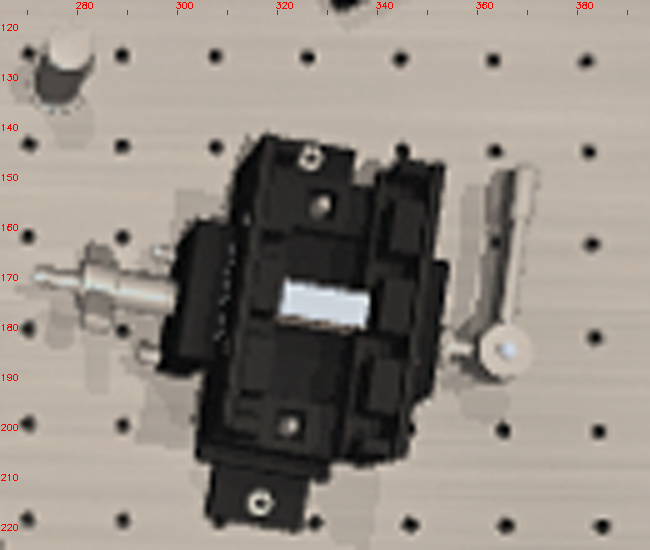

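The lever is home, pointing along +x at (365,150–185). The nut-side jaw at (300,175) touches the holder, and both pins show in the foot-bar holes at (329,155) and (322,199). Next I'll press the filters, starting with pocket 0.

```bash
python3 - <<'E'
from h import *
from cl import c,M
import pickle
t,s=pickle.load(open("c3.pkl","rb"))
f=lambda *p:[(265+x/5-.5,115+y/5-.5) for x,y in p]
b=atz(t,f((325,303)),.092)[0]; print("bar top centre",b,"clamp frame",M.T@(b[:2]-c)*1000)
for z in (.066,.062):
    p=atz(t,f((320,204),(288,425)),z); print([M.T@(q[:2]-c)*1000 for q in p])
E
python3 -m crank '0.05 0.036 0.05 0 0 -0.03 1;0.1 0.07 0.1 0 0 -0.065 1;0.15 0.108 0.15 0 0 -0.065 1;0.1515 0.108 0.2 0 0 -0.065 1;0.1515 0.108 0.25 0 0 -0.065 1;0.1515 0.108 0.25 0 0 -0.065 1;0.1515 0.108 0.25 0 0 -0.065 1'; python3 tr.py 0 29 41 90
```

```text
bar top centre [ 0.5507 -0.2331  0.092 ] clamp frame [ 0.5814 -2.2607]
[array([54.814 ,  1.4523]), array([-56.7607,   1.4402])]
[array([55.8796,  0.619 ]), array([-56.2121,   0.6069])]
t: 28.6
eef_pos: [0.6034, 0.1698, 0.0931]
tool_rot: [-0.0, -0.024, 1.0, -0.0]
contact_force: [0.7, 0.1, 0.8]
gripper_width: -0.002
grasp_force: 0.0
tray-frame TCP mm 30.162674750472174 -3.9182614481618994 z 93.11670653371236
t 28.6 pos [0.6034 0.1698 0.0931] F [0.6841 0.0938 0.8166] w -0.002 g 0.0 q [-0.4863  0.5559  0.152   1.7954 -0.1107  0.7991  1.3384]
ROW 0.0023 0.0079 0.1042 -0.0003 -0.0001 -0.0022
```

```bash
python3 -m crank '0.002 0.008 0.03 0 0 0 1;0.002 0.008 0.06 0 0 0 1;0.002 0.008 0.07 0 0 0 1;0.002 0.008 0.075 0 0 0 1;0.002 0.008 0.08 0 0 0 1;0.002 0.008 0.084 0 0 0 1;0.002 0.008 0.088 0 0 0 1;0.002 0.008 0.092 0 0 0 1;0.002 0.008 0.096 0 0 0 1;0.002 0.008 0.1 0 0 0 1;0.002 0.008 0.104 0 0 0 1;0.002 0.008 0.104 0 0 0 1'; python3 tr.py 0 29 41 90
python3 - <<'E'
from h import *
s=snap("side"); cv2.imwrite("pics/s_press.png",crop(s["image"],132,230,110,154,3.8))
E
```

```text
t: 29.8
eef_pos: [0.6025, 0.176, 0.041]
tool_rot: [0.001, -0.025, 1.0, 0.0]
contact_force: [3.0, 0.1, 1.0]
gripper_width: 0.003
grasp_force: 1.5
tray-frame TCP mm 29.594323238793017 2.2558363294353625 z 41.01888055233227
t 29.8 pos [0.6025 0.176  0.041 ] F [2.9799 0.0847 0.9958] w 0.003 g 1.5 q [-0.4834  0.6283  0.1361  1.8164 -0.1233  0.7036  1.3416]
ROW 0.0012 -0.0045 0.0000 0.0001 0.0004 -0.0014
```

```bash
python3 -m crank '0 0 -0.02 0 0 0 1;0 0 -0.06 0 0 0 1;0 0 -0.13 0 0 0 1;0 0.06 -0.13 0 0 0 1;0 0.12 -0.13 0 0 0 1;0.001 0.164 -0.13 0 0 0 1;0.001 0.164 -0.1 0 0 0 1;0.001 0.164 -0.05 0 0 0 1;0.001 0.164 -0.03 0 0 0 1;0.001 0.164 -0.026 0 0 0 1;0.001 0.164 -0.022 0 0 0 1;0.001 0.164 -0.018 0 0 0 1;0.001 0.164 -0.014 0 0 0 1;0.001 0.164 -0.01 0 0 0 1;0.001 0.164 -0.006 0 0 0 1;0.001 0.164 -0.002 0 0 0 1;0.001 0.164 0 0 0 0 1;0.001 0.164 0 0 0 0 1'; python3 tr.py 1 29 41 90;python3 -m crank '0 0 -0.02 0 0 0 1;0 0 -0.06 0 0 0 1;0 0 -0.13 0 0 0 1;0 0.06 -0.13 0 0 0 1;0 0.12 -0.13 0 0 0 1;0.001 0.168 -0.13 0 0 0 1;0.001 0.168 -0.1 0 0 0 1;0.001 0.168 -0.05 0 0 0 1;0.001 0.168 -0.03 0 0 0 1;0.001 0.168 -0.026 0 0 0 1;0.001 0.168 -0.022 0 0 0 1;0.001 0.168 -0.018 0 0 0 1;0.001 0.168 -0.014 0 0 0 1;0.001 0.168 -0.01 0 0 0 1;0.001 0.168 -0.006 0 0 0 1;0.001 0.168 -0.002 0 0 0 1;0.001 0.168 0 0 0 0 1;0.001 0.168 0 0 0 0 1'; python3 tr.py 2 29 41 90; python3 -m crank '0 0 -0.02 0 0 0 1;0 0 -0.06 0 0 0 1;0 0 -0.13 0 0 0 1;0.1 0 -0.25 0 0 0 1;0.2 0 -0.3 0 0 0 1;0.3 0 -0.3 0 0 0 0.6;0.3 0 -0.3 0 0 0 0.6;0.3 0 -0.3 0 0 0 0.6;0.3 0 -0.3 0 0 0 0.6'
python3 - <<'E'
from h import *
import pickle
t=snap("top");s=snap("side"); pickle.dump((t,s),open("c4.pkl","wb"))
b=crop(t["image"],70,135,125,60,3.2);a=crop(s["image"],132,220,110,164,3.6)
o=np.zeros((600,800,3),np.uint8); o[:a.shape[0],:a.shape[1]]=a; o[:b.shape[0],398:398+b.shape[1]]=b[:,:402]
cv2.imwrite("pics/p9.png",o)
E
```

```text
t: 31.65
eef_pos: [0.598, 0.2579, 0.0411]
tool_rot: [0.001, -0.025, 1.0, 0.0]
contact_force: [5.3, 0.1, 1.6]
gripper_width: -0.0
grasp_force: 2.1
tray-frame TCP mm 29.559941457600203 0.2874664225986982 z 41.10188568703293
t 31.6 pos [0.598  0.2579 0.0411] F [5.2786 0.1126 1.5778] w -0.000 g 2.1 q [-0.5983  0.6576  0.133   1.7562 -0.1208  0.7341  1.2176]
ROW 0.0011 -0.0006 0.0002 0.0001 0.0005 -0.0014
t: 33.45
eef_pos: [0.5934, 0.3418, 0.0413]
tool_rot: [0.001, -0.025, 1.0, 0.0]
contact_force: [4.6, 0.6, 1.2]
gripper_width: -0.001
grasp_force: 2.1
tray-frame TCP mm 29.484965408865957 0.35064579968588183 z 41.32605909471844
t 33.5 pos [0.5934 0.3418 0.0413] F [4.6265 0.5693 1.1791] w -0.001 g 2.1 q [-0.7046  0.7006  0.1318  1.6679 -0.1204  0.7792  1.1026]
ROW 0.0010 -0.0007 0.0006 0.0002 0.0005 -0.0014
t: 34.35
eef_pos: [0.4416, 0.3341, 0.1911]
tool_rot: [-0.0, -0.026, 1.0, -0.0]
contact_force: [1.3, -0.1, -0.7]
gripper_width: 0.403
grasp_force: 0.0
```

View pics/p9.png

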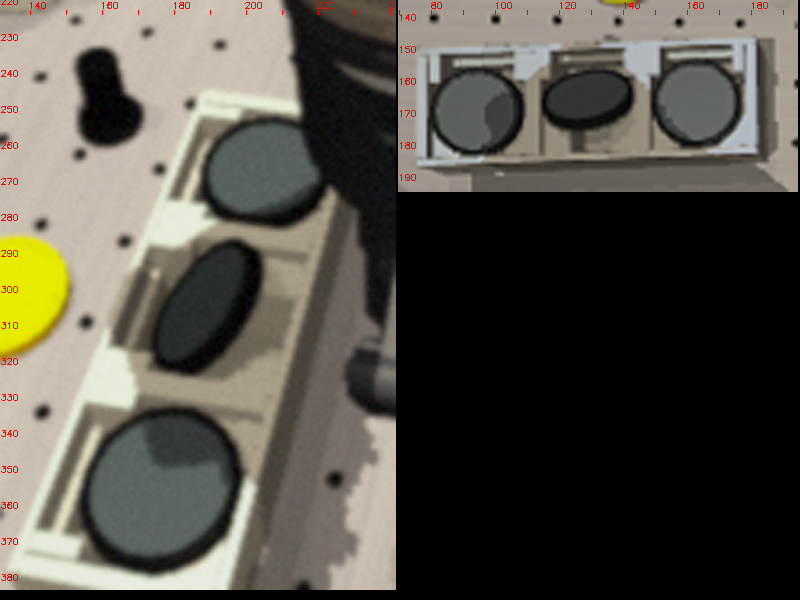

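Only the middle filter tipped, its ellipse at side (207,305). The outer two dropped back flat, so I'll press those again 3–4 mm deeper and check the tipping by pixel values.

```bash
python3 tr.py 2 29 60 90
```

```text
tray-frame TCP mm -120.97137570697232 0.37084821843033144 z 190.56061340126806
t 34.5 pos [0.4431 0.3337 0.1906] F [ 0.5683 -0.3861  0.5762] w 0.399 g 0.0 q [-0.8769  0.3249  0.1464  1.8958 -0.058   0.9256  0.9168]
ROW -0.3000 0.0009 0.2610 -0.0002 -0.0001 -0.0016
```

```bash
python3 -m crank '-0.1 0 0 0 0 0 1;-0.2 0 0 0 0 0 1;-0.3 0.001 0.1 0 0 0 1;-0.3 0.001 0.2 0 0 0 1;-0.3 0.001 0.26 0 0 0 1;-0.3 0.001 0.27 0 0 0 1;-0.3 0.001 0.276 0 0 0 1;-0.3 0.001 0.282 0 0 0 1;-0.3 0.001 0.288 0 0 0 1;-0.3 0.001 0.294 0 0 0 1;-0.3 0.001 0.3 0 0 0 1;-0.3 0.001 0.306 0 0 0 1;-0.3 0.001 0.309 0 0 0 1;-0.3 0.001 0.309 0 0 0 1'; python3 tr.py 2 29 36 90; python3 -m crank '0 0 -0.01 0 0 0 1;0 0 -0.02 0 0 0 1;0 0 -0.06 0 0 0 1;0 0 -0.2 0 0 0 1;0 -0.1 -0.2 0 0 0 1;0 -0.2 -0.2 0 0 0 1;0 -0.3 -0.2 0 0 0 1;0 -0.336 -0.2 0 0 0 1;0 -0.336 -0.2 0 0 0 1;0 -0.336 -0.2 0 0 0 1'
cat > lit.py <<'E'
from h import *
t=snap("top"); s=snap("side"); g=lambda c,x,y:c["image"][y-1:y+2,x-1:x+2].mean().round(1)
print("F2 top",g(t,94,176),"side",g(s,178,350),"| F1 top",g(t,129,176),"side",g(s,197,310),"| F0 top",g(t,163,176),"side",g(s,206,262))
E
python3 lit.py; python3 tr.py 0 29 36 90
```

```text
t: 35.85
eef_pos: [0.5952, 0.3429, 0.0386]
tool_rot: [0.003, -0.025, 1.0, 0.001]
contact_force: [3.3, 0.1, 6.9]
gripper_width: 0.001
grasp_force: 3.0
tray-frame TCP mm 31.40084892856895 1.3552839714902405 z 38.5633815834347
t 35.9 pos [0.5952 0.3429 0.0386] F [3.2857 0.0627 6.9287] w 0.001 g 3.0 q [-0.712   0.706   0.1427  1.6673 -0.1314  0.7716  1.111 ]
ROW 0.0048 -0.0027 0.0051 0.0008 0.0018 -0.0015
t: 36.85
eef_pos: [0.6004, 0.1745, 0.1364]
tool_rot: [-0.0, -0.025, 1.0, 0.0]
contact_force: [-0.6, 0.8, 0.1]
gripper_width: -0.001
grasp_force: 0.0
F2 top 85.6 side 10.9 | F1 top 101.2 side 12.4 | F0 top 105.6 side 74.1
tray-frame TCP mm 27.409140140693154 2.900127871973332 z 136.21085015199762
t 37.0 pos [0.6003 0.1765 0.1362] F [-0.1745  0.3664 -0.7232] w 0.001 g 0.0 q [-0.5171  0.5003  0.1781  1.7734 -0.1123  0.8779  1.3348]
ROW -0.0033 -0.0060 0.2004 0.0004 -0.0002 -0.0005
```

```bash
python3 -m crank '-0.004 -0.006 0.08 0 0 0 1;-0.004 -0.006 0.14 0 0 0 1;-0.004 -0.006 0.16 0 0 0 1;-0.004 -0.006 0.166 0 0 0 1;-0.004 -0.006 0.172 0 0 0 1;-0.004 -0.006 0.178 0 0 0 1;-0.004 -0.006 0.184 0 0 0 1;-0.004 -0.006 0.19 0 0 0 1;-0.004 -0.006 0.196 0 0 0 1;-0.004 -0.006 0.2 0 0 0 1;-0.004 -0.006 0.202 0 0 0 1;-0.004 -0.006 0.202 0 0 0 1'; python3 tr.py 0 29 36 90; python3 -m crank '0 0 -0.01 0 0 0 1;0 0 -0.02 0 0 0 1;0 0 -0.06 0 0 0 1;0 0 -0.2 0 0 0 1;0.1 0 -0.3 0 0 0 0.6;0.2 0 -0.34 0 0 0 0.6;0.26 0 -0.34 0 0 0 0.6;0.26 0 -0.34 0 0 0 0.6;0.26 0 -0.34 0 0 0 0.6'; python3 lit.py; python3 tr.py 0 -70 190 0 0
```

```text
t: 38.15
eef_pos: [0.6055, 0.1717, 0.0369]
tool_rot: [0.002, -0.025, 1.0, 0.001]
contact_force: [2.6, 0.3, 6.8]
gripper_width: 0.002
grasp_force: 3.1
tray-frame TCP mm 32.3497276862064 -2.2069203562005697 z 36.88077719829738
t 38.1 pos [0.6055 0.1717 0.0369] F [2.5834 0.3122 6.7629] w 0.002 g 3.1 q [-0.4872  0.6362  0.1523  1.8173 -0.1407  0.6937  1.3639]
ROW 0.0067 0.0044 0.0017 0.0003 0.0015 -0.0015
t: 39.05
eef_pos: [0.4713, 0.165, 0.2061]
tool_rot: [-0.0, -0.026, 1.0, 0.0]
contact_force: [0.2, -0.4, 0.3]
gripper_width: 0.396
grasp_force: 0.0
F2 top 72.1 side 10.6 | F1 top 44.6 side 9.0 | F0 top 144.0 side 19.1
tray-frame TCP mm -99.76628912893102 -1.7618138179961815 z 205.21292174397095
t 39.1 pos [0.4735 0.165  0.2052] F [-0.4121 -0.3089 -0.2674] w 0.400 g 0.0 q [-0.6209  0.2201  0.1864  2.0021 -0.0507  0.9235  1.2126]
ROW -0.0595 0.0038 0.0304 0.0001 0.0001 0.4987
```

All three filters are now tipped (the glass reads dark in the side view). Next I'll turn and tilt the tool for filter 0.

```bash
python3 tr.py 0 -50 150 0 35
```

```text
tray-frame TCP mm -99.76628912893102 -1.7618138179961815 z 205.21292174397095
t 39.1 pos [0.4735 0.165  0.2052] F [-0.4121 -0.3089 -0.2674] w 0.400 g 0.0 q [-0.6209  0.2201  0.1864  2.0021 -0.0507  0.9235  1.2126]
ROW -0.0995 0.0039 0.1104 -0.1524 -0.1519 0.4818
```

```bash
python3 -m crank '-0.01 0 0.01 -0.013 -0.013 0.04 0.6;-0.02 0 0.02 -0.026 -0.026 0.08 0.6;-0.03 0 0.03 -0.038 -0.038 0.12 0.6;-0.04 0 0.04 -0.051 -0.051 0.16 0.6;-0.05 0 0.05 -0.064 -0.063 0.2 0.6;-0.06 0 0.06 -0.076 -0.076 0.24 0.6;-0.07 0 0.07 -0.089 -0.089 0.28 0.6;-0.08 0 0.08 -0.102 -0.101 0.32 0.6;-0.09 0 0.09 -0.114 -0.114 0.36 0.6;-0.0995 0.004 0.1 -0.127 -0.127 0.4 0.65;-0.0995 0.004 0.11 -0.14 -0.14 0.44 0.65;-0.0995 0.004 0.11 -0.1524 -0.152 0.482 0.65;-0.0995 0.004 0.11 -0.1524 -0.152 0.482 0.65;-0.0995 0.004 0.11 -0.1524 -0.152 0.482 0.65;-0.0995 0.004 0.11 -0.1524 -0.152 0.482 0.65;-0.0995 0.004 0.11 -0.1524 -0.152 0.482 0.65'; python3 tr.py 0 -30 105 0 35;python3 tr.py 0 4.5 56 0 35
```

```text
t: 40.75
eef_pos: [0.5238, 0.1646, 0.1492]
tool_rot: [0.202, 0.625, 0.728, 0.197]
contact_force: [-0.5, 0.2, 0.3]
gripper_width: 0.348
grasp_force: 0.0
tray-frame TCP mm -49.61363612699979 -4.878943796493831 z 149.21836503564163
t 40.8 pos [0.5238 0.1646 0.1492] F [-0.5442  0.1702  0.3038] w 0.348 g 0.0 q [-1.0106  0.2225  0.4863  2.3708  1.1962  0.1712 -1.5599]
ROW 0.0107 -0.0140 0.0956 -0.0122 -0.0019 0.0305
tray-frame TCP mm -49.61363612699979 -4.878943796493831 z 149.21836503564163
t 40.8 pos [0.5238 0.1646 0.1492] F [-0.5442  0.1702  0.3038] w 0.348 g 0.0 q [-1.0106  0.2225  0.4863  2.3708  1.1962  0.1712 -1.5599]
ROW 0.0098 -0.0091 0.2154 -0.0122 -0.0019 0.0305
```

Joint 6 has reached its limit (0.171), so I'll fit the arm's kinematics from the logged poses and find out which tilt is feasible.

```bash
cat > fk.py <<'E'
from h import *
D=[([-1.2221,.4778,.0223,1.5564,-.0115,1.1093,-.0831],[.2975,.6053,.2303]),([-.4904,.3459,.4133,1.8768,-.1687,.9531,.2814],[.5645,.029,.2002]),([-.4689,.4153,.4016,1.9237,-.2135,.843,.3211],[.5647,.0249,.1466]),([-.1146,.4829,.54,1.8516,-.3122,.8931,.4211],[.5506,-.2293,.1506]),([-.0572,.5921,.4774,1.8957,-.3874,.746,.4852],[.5501,-.2333,.0705]),([.3046,.3831,.3235,1.7919,-.1433,.9899,2.1004],[.4719,-.3652,.2068]),([.3526,.7334,.2637,1.6448,-.2457,.7965,2.1407],[.566,-.4045,.0375]),([-.6209,.2201,.1864,2.0021,-.0507,.9235,1.2126],[.4735,.165,.2052]),([-.7044,.7006,.1318,1.6679,-.1204,.7792,1.1026],[.5934,.3418,.0413]),([-1.0106,.2225,.4863,2.3708,1.1962,.1712,-1.5599],[.5238,.1646,.1492]),([-.3981,.4411,.1612,1.6808,-.0791,1.026,1.2048],[.6283,.115,.2073])]
def fk(q,p):
    hs,L1,L2,L3,o1,s1,s3,s5=p[:8]
    R=Rot.from_euler('z',s1*q[0]+o1); x=np.array([0,0,hs]); 
    R=R*Rot.from_euler('y',q[1])*Rot.from_euler('z',s3*q[2]); x=x+R.apply([0,0,L1])
    R=R*Rot.from_euler('y',q[3])*Rot.from_euler('z',s5*q[4]); x=x+R.apply([0,0,L2])
    R=R*Rot.from_euler('y',q[5]); x=x+R.apply([0,0,L3]); return x,R
best=None
for s1 in(1,-1):
  for s3 in(1,-1):
    for s5 in(1,-1):
      f=lambda v:np.concatenate([fk(q,[*v,s1,s3,s5])[0]-x for q,x in D])
      for o in (0,2.):
        r=least_squares(f,[.35,.4,.4,.25,o])
        if best is None or r.cost<best[0]: best=(r.cost,[*r.x,s1,s3,s5],np.abs(r.fun).max())
P=best[1]
lo=np.array([-2.96,-.34,-1.41,.24,-1.37,.17,-2.96]);hi=np.array([2.96,2.1,1.46,2.44,4.51,1.92,2.96])
def ik(p,z,q0):  # tool z direction, margin to limits
    f=lambda q:np.concatenate([(fk(q,P)[0]-p)*100,(fk(q,P)[1].apply([0,0,1])-z)*30,.01*(q-q0)])
    r=least_squares(f,np.clip(q0,lo[:6]+.01,hi[:6]-.01),bounds=(lo[:6]+.005,hi[:6]-.005)); x,R=fk(r.x,P)
    return r.x,np.linalg.norm(x-p)*1000,np.degrees(np.arccos(np.clip(R.apply([0,0,1])@z,-1,1)))
if __name__=="__main__":
    print("fit",np.array(best[1]),best[2])
    from tr import F1,fx,fy
    for k in (0,1,2):
      for tilt in (35,25,15,0):
        a=np.radians(tilt); z=np.array([*(np.sin(a)*fx),-np.cos(a)]); F=F1+fy*.084*(k-1); out=[]
        for back in (0,.06):
            e=np.array([*(F-.011*fx),.078]); tc=e+.027*z-back*z
            rs=[ik(tc,z,np.array(q0[:6])) for q0 in (D[9][0],D[7][0],[-1.2,.5,.9,2,-.6,.6],[-.2,.5,-.9,2,.6,.6])]
            r=min(rs,key=lambda r:r[1]+r[2]*5); out.append((round(r[1],1),round(r[2],1),r[0].round(2).tolist()))
        print(k,tilt,out)
E
python3 fk.py
```

```text
fit [ 0.3303  0.5414  0.4835  0.3595 -0.0964 -1.     -1.     -1.    ] 0.012606103163824184
0 35 [(np.float64(0.0), np.float64(0.0), [0.18, 0.65, -0.82, 2.34, 2.07, 0.68]), (np.float64(0.0), np.float64(0.0), [0.19, 0.47, -0.85, 2.39, 1.92, 0.58])]
0 25 [(np.float64(0.0), np.float64(0.0), [0.03, 0.54, -0.6, 2.23, 1.56, 0.41]), (np.float64(0.0), np.float64(0.0), [-1.13, 0.42, 0.76, 2.26, -0.8, 0.21])]
0 15 [(np.float64(0.0), np.float64(0.0), [0.0, 0.54, -0.54, 2.11, 0.88, 0.45]), (np.float64(0.0), np.float64(0.0), [-1.15, 0.5, 0.88, 2.12, -0.68, 0.52])]
0 0 [(np.float64(0.0), np.float64(0.0), [-0.52, 0.57, 0.17, 1.91, -0.15, 0.68]), (np.float64(0.0), np.float64(0.0), [-0.54, 0.48, 0.19, 1.89, -0.12, 0.79])]
1 35 [(np.float64(0.0), np.float64(0.0), [-0.08, 0.65, -0.74, 2.26, 1.93, 0.71]), (np.float64(0.0), np.float64(0.0), [-0.08, 0.49, -0.76, 2.31, 1.76, 0.64])]
1 25 [(np.float64(0.0), np.float64(0.0), [-0.73, 0.5, 0.12, 2.16, 0.97, 0.18]), (np.float64(0.0), np.float64(0.0), [-1.33, 0.49, 0.82, 2.19, -0.65, 0.25])]
1 15 [(np.float64(0.0), np.float64(0.0), [-1.16, 0.64, 0.74, 2.04, -0.75
[... 166 characters left out ...]
(np.float64(0.0), np.float64(0.0), [-0.63, 0.51, 0.14, 1.82, -0.09, 0.81])]
2 35 [(np.float64(0.0), np.float64(0.0), [-0.29, 0.67, -0.67, 2.15, 1.78, 0.74]), (np.float64(0.0), np.float64(0.0), [-1.22, 0.46, 0.4, 2.2, 1.37, 0.23])]
2 25 [(np.float64(0.0), np.float64(0.0), [-1.32, 0.66, 0.7, 2.06, -0.68, 0.24]), (np.float64(0.0), np.float64(0.0), [-1.48, 0.58, 0.85, 2.08, -0.55, 0.33])]
2 15 [(np.float64(0.0), np.float64(0.0), [-1.27, 0.69, 0.73, 1.95, -0.66, 0.5]), (np.float64(0.0), np.float64(0.0), [-1.36, 0.6, 0.82, 1.95, -0.55, 0.58])]
2 0 [(np.float64(0.0), np.float64(0.0), [-0.71, 0.64, 0.09, 1.76, -0.08, 0.75]), (np.float64(0.0), np.float64(0.0), [-0.72, 0.56, 0.09, 1.74, -0.07, 0.85])]
```

```bash
python3 -m crank '0.01 -0.01 0 -0.012 -0.002 0.03 0.65;0.01 -0.01 0 -0.012 -0.002 0.03 0.65;0.01 -0.01 0 -0.012 -0.002 0.03 0.65;0.01 -0.01 0 -0.012 -0.002 0.03 0.65;0.01 -0.014 0.03 -0.012 -0.002 0.03 0.65;0.01 -0.014 0.03 -0.012 -0.002 0.03 0.65;0.01 -0.014 0.03 -0.012 -0.002 0.03 0.65;0.01 -0.014 0.03 -0.012 -0.002 0.03 0.65'>/dev/null; python3 tr.py 0 -30 105 0 35; python3 tr.py 0 -30 105 0 20
```

```text
tray-frame TCP mm -48.774773464470634 -0.59184293957398 z 133.34982620787721
t 41.5 pos [0.5244 0.1689 0.1333] F [-0.1058 -1.2677  0.0896] w 0.357 g 0.0 q [-0.9826  0.2661  0.4314  2.3979  1.7437  0.1908 -2.2327]
ROW 0.0011 -0.0017 0.0680 -0.0004 -0.0004 0.0009
tray-frame TCP mm -48.774773464470634 -0.59184293957398 z 133.34982620787721
t 41.5 pos [0.5244 0.1689 0.1333] F [-0.1058 -1.2677  0.0896] w 0.357 g 0.0 q [-0.9826  0.2661  0.4314  2.3979  1.7437  0.1908 -2.2327]
ROW 0.0011 -0.0017 0.0680 0.0829 -0.0003 0.0009
```

Joint 5 swung through and the 35° tilt is now reached exactly, so I'll continue along the tool axis to the filter's edge.

```bash
python3 -m crank '0.001 -0.001 0.02 0 0 0 0.65;0.001 -0.002 0.04 0 0 0 0.65;0.001 -0.002 0.06 0 0 0 0.65;0.001 -0.002 0.068 0 0 0 0.65;0.001 -0.002 0.068 0 0 0 0.65'>/dev/null; python3 tr.py 0 4.5 56 0 35
```

```text
tray-frame TCP mm -30.24610357228621 0.11660601173120087 z 104.70687736562157
t 42.0 pos [0.5428 0.1706 0.1047] F [ 0.3138 -0.7611 -0.2182] w 0.347 g 0.0 q [-0.8003  0.3471  0.2547  2.3678  2.0184  0.2293 -2.4978]
ROW -0.0004 0.0012 0.1197 -0.0005 -0.0005 0.0010
```

```bash
python3 -m crank '0 0 0.02 0 0 0 0.65;0 0 0.04 0 0 0 0.65;0 0.001 0.055 0 0 0 0.65;0 0.001 0.07 0 0 0 0.65;0 0.001 0.085 0 0 0 0.65;0 0.001 0.1 0 0 0 0.65;0 0.001 0.11 0 0 0 0.65;0 0.001 0.118 0 0 0 0.65;0 0.001 0.118 0 0 0 0.65'>/dev/null; python3 tr.py 0 4.5 56 0 35; python3 -m crank '0 0 0 0 0 0 1;0 0 0 0 0 0 1;0 0 0 0 0 0 1;0 0 0 0 0 0 1;0 0 0 0 0 0 1;0 0 0 0 0 0 1' 25
```

```text
tray-frame TCP mm 3.9094041728827023 0.3576498703422153 z 56.1644129420085
t 43.0 pos [0.5769 0.1727 0.0562] F [ 0.1845 -0.4774  0.1425] w 0.349 g 0.0 q [-0.5977  0.4853  0.0684  2.3034  2.2424  0.3088 -2.6863]
ROW -0.0007 0.0008 0.0009 -0.0006 -0.0006 0.0010
t: 43.55
eef_pos: [0.5768, 0.1729, 0.0567]
tool_rot: [0.206, 0.655, 0.694, 0.218]
contact_force: [0.7, -0.5, 0.1]
gripper_width: 0.108
grasp_force: 29.6
```

Gripped: 9.2 mm opening at 30 N. Now I'll firm up the grip and lift out along the tool axis.

```bash
python3 -m crank '0 0 0 0 0 0 1;0 0 -0.02 0 0 0 1;0 0 -0.04 0 0 0 1;0 0 -0.07 0 0 0 1;0 0 -0.1 0 0 0 1;0 0 -0.13 0 0 0 1;0 0 -0.16 0 0 0 1;0 0 -0.2 0 0 0 1;0 0 -0.2 0 0 0 1' 50; python3 tr.py 0 -50 220 0 0
```

```text
t: 44.45
eef_pos: [0.5184, 0.1707, 0.1399]
tool_rot: [0.205, 0.654, 0.694, 0.22]
contact_force: [-0.5, 0.8, -0.8]
gripper_width: 0.105
grasp_force: 54.4
tray-frame TCP mm -54.64634162983051 1.5748771062867397 z 139.92919431944364
t 44.5 pos [0.5184 0.1707 0.1399] F [-0.5017  0.8359 -0.7732] w 0.105 g 54.4 q [-1.0058  0.2417  0.4425  2.4053  1.6597  0.1968 -2.1517]
ROW -0.0027 0.0994 -0.1259 0.1942 -0.0014 0.0013
```

```bash
python3 -m crank '0 0.02 -0.025 0.03 0 0 1;0 0.04 -0.05 0.06 0 0 1;0 0.06 -0.075 0.1 0 0 1;0 0.08 -0.1 0.14 0 0 1;0 0.099 -0.126 0.17 0 0 1;0 0.099 -0.126 0.194 0 0 1;0 0.099 -0.126 0.194 0 0 1;0 0.099 -0.126 0.194 0 0 1;0 0.099 -0.126 0.194 0 0 1;0 0.099 -0.126 0.194 0 0 1'; python3 cl.py 57.4 -0.5 215 0
```

```text
t: 45.45
eef_pos: [0.5273, 0.1671, 0.2183]
tool_rot: [0.001, 0.688, 0.725, -0.001]
contact_force: [-0.4, 0.7, -1.5]
gripper_width: 0.108
grasp_force: 54.3
clamp-frame TCP mm [-84.3135 389.5784] z 218.25920690406943
t 45.5 pos [0.5273 0.1671 0.2183] F [-0.4022  0.7379 -1.454 ] w 0.108 g 54.3 q [-0.5287  0.2905  0.1302  1.871  -0.0406  0.9835 -0.3294]
ROW -0.8217 0.1170 0.0094 0.0003 0.0011 0.0660
```

```bash
python3 -m crank '-0.08 0.02 0.009 0 0 0.01 1;-0.16 0.03 0.009 0 0 0.02 1;-0.24 0.04 0.009 0 0 0.02 1;-0.32 0.05 0.009 0 0 0.03 1;-0.4 0.06 0.009 0 0 0.04 1;-0.48 0.07 0.009 0 0 0.05 1;-0.56 0.08 0.009 0 0 0.06 1;-0.64 0.09 0.009 0 0 0.066 1;-0.72 0.1 0.009 0 0 0.066 1;-0.78 0.11 0.009 0 0 0.066 1;-0.82 0.117 0.009 0 0 0.066 1;-0.82 0.117 0.009 0 0 0.066 1;-0.82 0.117 0.009 0 0 0.066 1;-0.82 0.117 0.009 0 0 0.066 1'; python3 cl.py 57.4 -0.5 170 0
```

```text
t: 46.85
eef_pos: [0.6059, -0.2344, 0.2136]
tool_rot: [-0.0, 0.758, 0.653, -0.0]
contact_force: [0.9, 0.9, -0.7]
gripper_width: 0.106
grasp_force: 54.3
clamp-frame TCP mm [55.2746  5.0168] z 213.59922486665255
t 46.9 pos [ 0.6059 -0.2344  0.2136] F [ 0.9468  0.9387 -0.6787] w 0.106 g 54.3 q [ 0.0439  0.4637  0.3172  1.6545 -0.161   1.05    0.262 ]
ROW -0.0110 0.0043 0.0872 -0.0003 0.0001 0.0023
```

```bash
python3 -m crank '-0.002 0.001 0.03 0 0 0.001 1;-0.002 0.001 0.06 0 0 0.001 1;-0.002 0.001 0.087 0 0 0.001 1;-0.002 0.001 0.087 0 0 0.001 1;-0.002 0.001 0.087 0 0 0.001 1'; python3 cl.py 57.4 -0.5 128 0
```

```text
t: 47.35
eef_pos: [0.6063, -0.237, 0.1699]
tool_rot: [-0.0, 0.759, 0.651, -0.0]
contact_force: [-0.5, 0.2, -0.8]
gripper_width: 0.106
grasp_force: 54.3
clamp-frame TCP mm [56.1222  2.5135] z 169.88576743204592
t 47.4 pos [ 0.6063 -0.237   0.1699] F [-0.4643  0.2048 -0.7787] w 0.106 g 54.3 q [ 0.056   0.5106  0.3073  1.6899 -0.1798  0.9701  0.2762]
ROW -0.0060 0.0026 0.0838 -0.0004 0.0000 0.0009
```

```bash
python3 -m crank '-0.006 0.0024 0 0 0 0 1;-0.006 0.0024 0 0 0 0 1;-0.006 0.0024 0.01 0 0 0 1;-0.006 0.0024 0.016 0 0 0 1;-0.006 0.0024 0.022 0 0 0 1;-0.006 0.0024 0.028 0 0 0 1;-0.006 0.0024 0.034 0 0 0 1;-0.006 0.0024 0.034 0 0 0 1'; python3 cl.py 57.4 -0.5 128 0
```

```text
t: 48.15
eef_pos: [0.6071, -0.2401, 0.1531]
tool_rot: [-0.0, 0.759, 0.651, -0.0]
contact_force: [-1.1, -0.3, -1.4]
gripper_width: 0.102
grasp_force: 54.3
clamp-frame TCP mm [57.3708 -0.4574] z 153.05052240627452
t 48.1 pos [ 0.6071 -0.2401  0.1531] F [-1.1234 -0.3423 -1.4048] w 0.102 g 54.3 q [ 0.0651  0.5317  0.3019  1.6985 -0.1876  0.9406  0.2864]
ROW -0.0001 0.0001 0.0501 -0.0002 -0.0000 0.0009
```

```bash
python3 -m crank '0 0 0.01 0 0 0 1;0 0 0.02 0 0 0 1;0 0 0.03 0 0 0 1;0 0 0.04 0 0 0 1;0 0 0.046 0 0 0 1;0 0 0.05 0 0 0 1;0 0 0.05 0 0 0 1'; python3 cl.py 57.4 -0.5 128 0;python3 -m crank '0 0 0.002 0 0 0 1;0 0 0.004 0 0 0 1;0 0 0.004 0 0 0 1'
```

```text
t: 48.85
eef_pos: [0.6074, -0.2402, 0.1285]
tool_rot: [-0.0, 0.759, 0.651, 0.0]
contact_force: [-0.1, -0.8, -0.8]
gripper_width: 0.105
grasp_force: 54.5
clamp-frame TCP mm [57.6491 -0.5093] z 128.52197723005492
t 48.9 pos [ 0.6074 -0.2402  0.1285] F [-0.0644 -0.7936 -0.8128] w 0.105 g 54.5 q [ 0.0719  0.5599  0.2931  1.7153 -0.198   0.8955  0.2945]
ROW 0.0000 -0.0005 0.0010 -0.0000 -0.0000 0.0009
t: 49.15
eef_pos: [0.6077, -0.2404, 0.1279]
tool_rot: [0.0, 0.759, 0.651, 0.0]
contact_force: [-2.7, 1.2, 7.7]
gripper_width: 0.105
grasp_force: 55.7
```

It seated at the expected height with 7.7 N contact. I'll release, lift, and go back for filter 1.

```bash
python3 -m crank '0 0 -0.002 0 0 0 0.75;0 0 -0.002 0 0 0 0.75;0 0 -0.002 0 0 0 0.75;0 0 -0.02 0 0 0 0.7;0 0 -0.06 0 0 0 0.7;0 0 -0.12 0 0 0 0.65;0 0 -0.2 0 0 0 0.65;0 0 -0.2 0 0 0 0.65;0 0 -0.2 0 0 0 0.65'; python3 tr.py 1 -55 215 0 0
```

```text
t: 50.05
eef_pos: [0.6081, -0.2406, 0.2284]
tool_rot: [0.001, 0.759, 0.651, 0.001]
contact_force: [0.2, 0.8, -0.8]
gripper_width: 0.347
grasp_force: 0.0
tray-frame TCP mm 12.646926574715016 -498.04142181242656 z 228.37308223260322
t 50.0 pos [ 0.6081 -0.2406  0.2284] F [ 0.2424  0.781  -0.7825] w 0.347 g 0.0 q [ 0.0476  0.4555  0.325   1.6322 -0.1605  1.0771  0.265 ]
ROW 0.9471 -0.3369 0.0254 0.0010 0.0002 -0.0658
```

Rows to pocket 1, then tilt 35° (0.194 turn about tool x, negative) and settle.

```bash
python3 -m crank '0.09 -0.03 0.02 0 0 -0.01 0.65;0.18 -0.06 0.02 0 0 -0.02 0.65;0.27 -0.1 0.02 0 0 -0.03 0.65;0.36 -0.13 0.02 0 0 -0.04 0.65;0.45 -0.16 0.02 0 0 -0.05 0.65;0.54 -0.19 0.02 0 0 -0.06 0.65;0.63 -0.22 0.02 0 0 -0.066 0.65;0.72 -0.25 0.02 0 0 -0.066 0.65;0.81 -0.29 0.025 0 0 -0.066 0.65;0.9 -0.32 0.025 0 0 -0.066 0.65;0.947 -0.337 0.025 0 0 -0.066 0.65;0.947 -0.337 0.025 0 0 -0.066 0.65;0.947 -0.337 0.025 0 0 -0.066 0.65;0.947 -0.337 0.025 0 0 -0.066 0.65' >/dev/null; python3 tr.py 1 -49 133 0 35
```

```text
tray-frame TCP mm -55.739110987138474 -1.5344878178877073 z 213.49742928394318
t 51.5 pos [0.5129 0.2515 0.2135] F [0.4229 0.1664 0.2268] w 0.349 g 0.0 q [-0.6497  0.3253  0.1048  1.8326 -0.0389  0.987  -0.4761]
ROW 0.0033 0.0136 0.1610 -0.1947 0.0006 -0.0003
```

```bash
python3 -m crank '0.003 0.013 0.03 -0.04 0 0 0.65;0.003 0.013 0.06 -0.08 0 0 0.65;0.003 0.013 0.09 -0.11 0 0 0.65;0.003 0.013 0.12 -0.14 0 0 0.65;0.003 0.013 0.161 -0.17 0 0 0.65;0.003 0.013 0.161 -0.195 0 0 0.65;0.003 0.013 0.161 -0.195 0 0 0.65;0.003 0.013 0.161 -0.195 0 0 0.65;0.003 0.013 0.161 -0.195 0 0 0.65;0.003 0.013 0.161 -0.195 0 0 0.65;0.003 0.013 0.161 -0.195 0 0 0.65;0.003 0.013 0.161 -0.195 0 0 0.65' >/dev/null; python3 tr.py 1 -30 105 0 35
```

```text
tray-frame TCP mm -48.67745603825596 1.1568428030214184 z 133.95601136065508
t 52.6 pos [0.5198 0.2545 0.134 ] F [-0.3354  0.6403  0.3407] w 0.354 g 0.0 q [-1.3221  0.3588  0.6391  2.3237  1.3173  0.1806 -1.9835]
ROW -0.0023 -0.0028 0.0689 0.0007 0.0000 -0.0003
```

```bash
python3 -m crank '-0.002 -0.003 0.02 0 0 0 0.65;-0.002 -0.003 0.04 0 0 0 0.65;-0.002 -0.003 0.06 0 0 0 0.65;-0.002 -0.003 0.069 0 0 0 0.65;-0.002 -0.003 0.069 0 0 0 0.65;-0.002 -0.003 0.069 0 0 0 0.65'>/dev/null; python3 tr.py 1 4.5 56 0 35
```

```text
tray-frame TCP mm -30.334094870353997 0.38261768524757456 z 104.74007900276153
t 53.2 pos [0.5382 0.2547 0.1047] F [ 0.3799 -0.2923 -0.1279] w 0.352 g 0.0 q [-1.1663  0.4254  0.4958  2.2999  1.679   0.185  -2.3393]
ROW -0.0008 0.0009 0.1198 0.0006 0.0000 -0.0001
```

```bash
python3 -m crank '0 0 0.02 0 0 0 0.65;0 0 0.04 0 0 0 0.65;-0.001 0.001 0.055 0 0 0 0.65;-0.001 0.001 0.07 0 0 0 0.65;-0.001 0.001 0.085 0 0 0 0.65;-0.001 0.001 0.1 0 0 0 0.65;-0.001 0.001 0.11 0 0 0 0.65;-0.001 0.001 0.119 0 0 0 0.65;-0.001 0.001 0.119 0 0 0 0.65'>/dev/null; python3 tr.py 1 4.5 56 0 35; python3 -m crank '0 0 0 0 0 0 1;0 0 0 0 0 0 1;0 0 0 0 0 0 1;0 0 0 0 0 0 1;0 0 0 0 0 0 1;0 0 0 0 0 0 1' 25;  python3 -m crank '0 0 0 0 0 0 1;0 0 -0.02 0 0 0 1;0 0 -0.04 0 0 0 1;0 0 -0.07 0 0 0 1;0 0 -0.1 0 0 0 1;0 0 -0.13 0 0 0 1;0 0 -0.16 0 0 0 1;0 0 -0.2 0 0 0 1;0 0 -0.2 0 0 0 1' 50; python3 tr.py 1 -50 220 0 0
```

```text
tray-frame TCP mm 4.1336585280462295 0.2232869244792275 z 55.984417911263165
t 54.1 pos [0.5726 0.2564 0.056 ] F [-0.7846  0.0148  0.7446] w 0.348 g 0.0 q [-0.9169  0.5337  0.2584  2.2373  1.9973  0.2596 -2.6218]
ROW -0.0004 0.0006 0.0004 0.0006 -0.0000 0.0002
t: 54.75
eef_pos: [0.5725, 0.2566, 0.0563]
tool_rot: [0.207, 0.655, 0.692, 0.219]
contact_force: [-0.8, 0.9, 1.1]
gripper_width: 0.113
grasp_force: 29.4
t: 55.65
eef_pos: [0.5142, 0.2541, 0.139]
tool_rot: [0.207, 0.655, 0.692, 0.22]
contact_force: [-0.6, 0.8, -0.1]
gripper_width: 0.106
grasp_force: 54.2
tray-frame TCP mm -54.273679915787234 1.0427777597789862 z 138.96110049171628
t 55.6 pos [0.5142 0.2541 0.139 ] F [-0.5543  0.7857 -0.0698] w 0.106 g 54.2 q [-1.2492  0.3178  0.5349  2.3274  1.3166  0.2356 -1.9745]
ROW -0.0017 0.1002 -0.1276 0.1951 -0.0008 0.0002
```

```bash
python3 -m crank '0 0.02 -0.025 0.03 0 0 1;0 0.04 -0.05 0.06 0 0 1;0 0.06 -0.075 0.1 0 0 1;0 0.08 -0.1 0.14 0 0 1;0 0.1 -0.127 0.17 0 0 1;0 0.1 -0.127 0.195 0 0 1;0 0.1 -0.127 0.195 0 0 1;0 0.1 -0.127 0.195 0 0 1;0 0.1 -0.127 0.195 0 0 1;0 0.1 -0.127 0.195 0 0 1'; python3 cl.py -56.6 -0.5 215 0
```

```text
t: 56.65
eef_pos: [0.5194, 0.2527, 0.2174]
tool_rot: [0.001, 0.688, 0.726, -0.001]
contact_force: [-0.3, -0.3, -0.9]
gripper_width: 0.106
grasp_force: 54.1
clamp-frame TCP mm [-105.3322  472.8848] z 217.38097292023664
t 56.6 pos [0.5194 0.2527 0.2174] F [-0.2686 -0.2606 -0.9247] w 0.106 g 54.1 q [-0.6073  0.3314  0.0564  1.8115 -0.0186  1.0004 -0.4907]
ROW -0.9464 -0.1004 0.0075 0.0002 0.0009 0.0664
```

```bash
python3 -m crank '-0.09 -0.01 0 0 0 0.01 1;-0.18 -0.02 0 0 0 0.02 1;-0.27 -0.03 0 0 0 0.03 1;-0.36 -0.04 0 0 0 0.04 1;-0.45 -0.05 0 0 0 0.05 1;-0.54 -0.06 0.007 0 0 0.06 1;-0.63 -0.07 0.007 0 0 0.066 1;-0.72 -0.08 0.007 0 0 0.066 1;-0.81 -0.09 0.007 0 0 0.066 1;-0.9 -0.1 0.007 0 0 0.066 1;-0.946 -0.1 0.007 0 0 0.066 1;-0.946 -0.1 0.007 0 0 0.066 1;-0.946 -0.1 0.007 0 0 0.066 1;-0.946 -0.1 0.04 0 0 0.066 1;-0.946 -0.1 0.07 0 0 0.066 1;-0.946 -0.1 0.097 0 0 0.066 1;-0.946 -0.1 0.097 0 0 0.066 1;-0.946 -0.1 0.097 0 0 0.066 1;-0.946 -0.1 0.097 0 0 0.066 1'; python3 cl.py -56.6 -0.5 128 0
```

```text
t: 58.55
eef_pos: [0.496, -0.2212, 0.1709]
tool_rot: [0.001, 0.759, 0.651, 0.0]
contact_force: [-1.0, 0.1, -0.2]
gripper_width: 0.108
grasp_force: 54.2
clamp-frame TCP mm [-55.3401   1.1045] z 170.87815462902438
t 58.5 pos [ 0.496  -0.2212  0.1709] F [-1.012   0.1443 -0.2372] w 0.108 g 54.2 q [ 0.0422  0.3382  0.3231  1.9513 -0.1382  0.8717  0.2854]
ROW -0.0032 -0.0026 0.0858 0.0004 0.0001 0.0011
```

```bash
python3 -m crank '-0.003 -0.0026 0 0 0 0.001 1;-0.003 -0.0026 0 0 0 0.001 1;-0.003 -0.0026 0.01 0 0 0.001 1;-0.003 -0.0026 0.018 0 0 0.001 1;-0.003 -0.0026 0.024 0 0 0.001 1;-0.003 -0.0026 0.03 0 0 0.001 1;-0.003 -0.0026 0.036 0 0 0.001 1;-0.003 -0.0026 0.036 0 0 0.001 1'; python3 cl.py -56.6 -0.5 128 0
```

```text
t: 59.35
eef_pos: [0.4936, -0.2225, 0.1516]
tool_rot: [-0.0, 0.76, 0.65, -0.0]
contact_force: [0.6, -0.6, -1.4]
gripper_width: 0.105
grasp_force: 54.2
clamp-frame TCP mm [-57.4799  -0.5729] z 151.64914421098052
t 59.4 pos [ 0.4936 -0.2225  0.1516] F [ 0.5856 -0.5986 -1.38  ] w 0.105 g 54.2 q [ 0.0518  0.3631  0.3176  1.9694 -0.1505  0.8322  0.2962]
ROW 0.0001 0.0018 0.0473 -0.0002 -0.0000 -0.0001
```

```bash
python3 -m crank '0 0.001 0.008 0 0 0 1;0 0.0015 0.018 0 0 0 1;0 0.0015 0.028 0 0 0 1;0 0.0015 0.036 0 0 0 1;0 0.0015 0.042 0 0 0 1;0 0.0015 0.047 0 0 0 1;0 0.0015 0.05 0 0 0 1;0 0.0015 0.05 0 0 0 1'; python3 cl.py -56.6 -0.5 128 0
```

```text
t: 60.15
eef_pos: [0.495, -0.2228, 0.1279]
tool_rot: [0.0, 0.76, 0.65, 0.0]
contact_force: [-2.1, 1.5, 5.1]
gripper_width: 0.108
grasp_force: 55.1
clamp-frame TCP mm [-56.0965  -0.6809] z 127.85560712654315
t 60.1 pos [ 0.495  -0.2228  0.1279] F [-2.0907  1.5265  5.0716] w 0.108 g 55.1 q [ 0.0626  0.3986  0.307   1.9848 -0.1678  0.7815  0.3106]
ROW 0.0004 -0.0010 -0.0003 0.0002 -0.0001 -0.0002
```

Filter 1 is seated with 5 N contact. I'll release and go back for filter 2.

```bash
python3 -m crank '0 0 -0.002 0 0 0 0.75;0 0 -0.002 0 0 0 0.75;0 0 -0.002 0 0 0 0.75;0 0 -0.02 0 0 0 0.7;0 0 -0.06 0 0 0 0.7;0 0 -0.12 0 0 0 0.65;0 0 -0.18 0 0 0 0.65;0 0 -0.18 0 0 0 0.65;0 0 -0.18 0 0 0 0.65'; python3 tr.py 2 -55 215 0 0
```

```text
t: 61.05
eef_pos: [0.495, -0.2229, 0.2182]
tool_rot: [0.001, 0.76, 0.65, 0.001]
contact_force: [-0.6, -0.1, 0.3]
gripper_width: 0.344
grasp_force: 0.0
tray-frame TCP mm -99.24269161143333 -558.1955109479646 z 218.1949818935796
t 61.0 pos [ 0.495  -0.2229  0.2182] F [-0.6331 -0.1478  0.3473] w 0.344 g 0.0 q [ 0.0272  0.2787  0.3401  1.9072 -0.1118  0.9716  0.2626]
ROW 1.1104 -0.1458 0.0060 0.0007 0.0001 -0.0667
```

```bash
python3 -m crank '0.09 -0.01 0 0 0 -0.01 0.65;0.18 -0.02 0 0 0 -0.02 0.65;0.27 -0.04 0 0 0 -0.03 0.65;0.36 -0.05 0 0 0 -0.04 0.65;0.45 -0.06 0 0 0 -0.05 0.65;0.54 -0.07 0 0 0 -0.06 0.65;0.63 -0.08 0 0 0 -0.066 0.65;0.72 -0.09 0 0 0 -0.066 0.65;0.81 -0.1 0 0 0 -0.066 0.65;0.9 -0.12 0 0 0 -0.066 0.65;1 -0.13 0 0 0 -0.066 0.65;1 -0.13 0 0 0 -0.066 0.65;1 -0.13 0 0 0 -0.066 0.65' >/dev/null; python3 tr.py 2 -49 133 0 35
```

```text
tray-frame TCP mm -60.19858211695698 -54.36709708296505 z 215.65887426009408
t 62.4 pos [0.5068 0.2823 0.2157] F [-0.2507 -0.362  -0.5869] w 0.349 g 0.0 q [-0.6497  0.3382  0.0426  1.8054 -0.0168  1.0009 -0.5455]
ROW 0.1089 0.0228 0.1651 -0.1951 0.0003 0.0004
```

```bash
python3 -m crank '0.06 0.01 0 0 0 0 0.65;0.109 0.022 0.03 -0.04 0 0 0.65;0.109 0.022 0.06 -0.08 0 0 0.65;0.109 0.022 0.09 -0.11 0 0 0.65;0.109 0.022 0.12 -0.14 0 0 0.65;0.109 0.022 0.165 -0.17 0 0 0.65;0.109 0.022 0.165 -0.195 0 0 0.65;0.109 0.022 0.165 -0.195 0 0 0.65;0.109 0.022 0.165 -0.195 0 0 0.65;0.109 0.022 0.165 -0.195 0 0 0.65;0.109 0.022 0.165 -0.195 0 0 0.65;0.109 0.022 0.165 -0.195 0 0 0.65' >/dev/null; python3 tr.py 2 -30 105 0 35
```

```text
tray-frame TCP mm -46.95125713181379 -1.680658624157568 z 135.24679618325092
t 63.5 pos [0.5172 0.3357 0.1352] F [0.4548 0.5333 0.6543] w 0.355 g 0.0 q [-1.3992  0.4221  0.5932  2.21    0.9674  0.2616 -1.7535]
ROW 0.0034 -0.0071 0.0690 0.0007 0.0005 -0.0014
```

```bash
python3 -m crank '0.002 -0.005 0.01 0 0 0 0.65;0.002 -0.005 0.02 0 0 0 0.65;0.002 -0.005 0.04 0 0 0 0.65;0.002 -0.005 0.06 0 0 0 0.65;0.002 -0.005 0.067 0 0 0 0.65;0.002 -0.005 0.067 0 0 0 0.65;0.002 -0.005 0.067 0 0 0 0.65'>/dev/null; python3 tr.py 2 4.5 56 0 35; python3 lit.py
```

```text
tray-frame TCP mm -30.74171874180786 -0.1761855517058173 z 105.78873173407696
t 64.2 pos [0.5333 0.338  0.1058] F [ 0.1925  0.6962 -0.2186] w 0.354 g 0.0 q [-1.3662  0.5084  0.5945  2.1945  1.0926  0.1888 -1.8906]
ROW 0.0006 0.0004 0.1220 0.0006 0.0005 -0.0006
F2 top 57.3 side 11.4 | F1 top 120.0 side 63.4 | F0 top 155.3 side 165.1
```

```bash
python3 -m crank '0 0 0.02 0 0 0 0.65;0 0 0.04 0 0 0 0.65;0 0 0.055 0 0 0 0.65;0 0 0.07 0 0 0 0.65;0 0 0.085 0 0 0 0.65;0 0 0.1 0 0 0 0.65;0 0 0.11 0 0 0 0.65;0 0 0.121 0 0 0 0.65;0 0 0.121 0 0 0 0.65'>/dev/null; python3 tr.py 2 4.5 56 0 35; python3 -m crank '0 0 0 0 0 0 1;0 0 0 0 0 0 1;0 0 0 0 0 0 1;0 0 0 0 0 0 1;0 0 0 0 0 0 1;0 0 0 0 0 0 1' 25;  python3 -m crank '0 0 0 0 0 0 1;0 0 -0.02 0 0 0 1;0 0 -0.04 0 0 0 1;0 0 -0.07 0 0 0 1;0 0 -0.1 0 0 0 1;0 0 -0.13 0 0 0 1;0 0 -0.16 0 0 0 1;0 0 -0.2 0 0 0 1;0 0 -0.2 0 0 0 1' 50; python3 tr.py 2 -50 220 0 0
```

```text
tray-frame TCP mm 4.10672417521887 -0.1507154632578467 z 56.21003643376018
t 65.2 pos [0.5681 0.3399 0.0562] F [ 0.1009 -0.1713  0.2127] w 0.347 g 0.0 q [-1.1973  0.6138  0.4549  2.141   1.5639  0.1794 -2.3463]
ROW 0.0003 0.0004 0.0008 0.0006 0.0005 -0.0006
t: 65.85
eef_pos: [0.568, 0.3401, 0.0565]
tool_rot: [0.208, 0.656, 0.691, 0.219]
contact_force: [-1.3, 0.3, 1.6]
gripper_width: 0.107
grasp_force: 29.8
t: 66.75
eef_pos: [0.51, 0.3376, 0.1394]
tool_rot: [0.207, 0.657, 0.691, 0.22]
contact_force: [0.5, -0.5, -0.8]
gripper_width: 0.106
grasp_force: 54.1
tray-frame TCP mm -54.00326059588168 0.6836224062820626 z 139.4176824110005
t 66.8 pos [0.51   0.3376 0.1394] F [ 0.453  -0.5133 -0.778 ] w 0.106 g 54.1 q [-1.236   0.3694  0.3678  2.2066  1.1043  0.3626 -1.8743]
ROW -0.0009 0.0993 -0.1272 0.1952 -0.0006 -0.0008
```

```bash
python3 -m crank '0 0.02 -0.025 0.03 0 0 1;0 0.04 -0.05 0.06 0 0 1;0 0.06 -0.075 0.1 0 0 1;0 0.08 -0.1 0.14 0 0 1;0 0.1 -0.127 0.17 0 0 1;0 0.1 -0.127 0.195 0 0 1;0 0.1 -0.127 0.195 0 0 1;0 0.1 -0.127 0.195 0 0 1;0 0.1 -0.127 0.195 0 0 1;0 0.1 -0.127 0.195 0 0 1'; python3 cl.py 19.4 -0.5 220 0
```

```text
t: 67.75
eef_pos: [0.5132, 0.3376, 0.2178]
tool_rot: [0.0, 0.688, 0.726, -0.001]
contact_force: [0.3, -0.4, -1.4]
gripper_width: 0.105
grasp_force: 54.0
clamp-frame TCP mm [-124.5999  555.7787] z 217.7925931461167
t 67.8 pos [0.5132 0.3376 0.2178] F [ 0.2625 -0.3625 -1.4126] w 0.105 g 54.0 q [-0.6429  0.3921 -0.0536  1.7178  0.0251  1.0336 -0.6516]
ROW -1.1481 0.0512 -0.0026 -0.0001 0.0005 0.0666
```

```bash
python3 -m crank '-0.09 0 -0.003 0 0 0.01 1;-0.18 0.01 -0.003 0 0 0.02 1;-0.27 0.01 -0.003 0 0 0.03 1;-0.36 0.02 -0.003 0 0 0.04 1;-0.45 0.02 -0.003 0 0 0.05 1;-0.54 0.03 -0.003 0 0 0.06 1;-0.63 0.03 -0.003 0 0 0.066 1;-0.72 0.04 -0.003 0 0 0.066 1;-0.81 0.04 -0.003 0 0 0.066 1;-0.9 0.05 -0.003 0 0 0.066 1;-0.99 0.05 -0.003 0 0 0.066 1;-0.99 0.05 -0.003 0 0 0.066 1;-0.99 0.05 -0.003 0 0 0.066 1'; python3 cl.py 19.4 -0.5 172 0
```

```text
t: 69.05
eef_pos: [0.5648, -0.1562, 0.2201]
tool_rot: [0.0, 0.76, 0.649, -0.0]
contact_force: [0.1, 0.5, -0.8]
gripper_width: 0.102
grasp_force: 54.1
clamp-frame TCP mm [ 2.568 75.943] z 220.11172458260052
t 69.0 pos [ 0.5648 -0.1562  0.2201] F [ 0.087   0.5499 -0.8192] w 0.102 g 54.1 q [ 0.0148  0.3432  0.1877  1.7972 -0.0736  1.008   0.0738]
ROW -0.1528 0.0340 0.0963 -0.0000 0.0002 -0.0006
```

```bash
python3 -m crank '-0.08 0.02 0 0 0 0 1;-0.152 0.034 0 0 0 0 1;-0.152 0.034 0 0 0 0 1;-0.152 0.034 0.04 0 0 0 1;-0.152 0.034 0.08 0 0 0 1;-0.152 0.034 0.096 0 0 0 1;-0.152 0.034 0.096 0 0 0 1;-0.152 0.034 0.096 0 0 0 1;-0.152 0.034 0.096 0 0 0 1'; python3 cl.py 19.4 -0.5 128 0
```

```text
t: 69.95
eef_pos: [0.5713, -0.2333, 0.1735]
tool_rot: [0.001, 0.76, 0.65, 0.001]
contact_force: [0.8, 0.0, -0.2]
gripper_width: 0.105
grasp_force: 54.1
clamp-frame TCP mm [20.9315  0.7356] z 173.49410987044837
t 70.0 pos [ 0.5713 -0.2333  0.1735] F [ 0.7896  0.0022 -0.2358] w 0.105 g 54.1 q [ 0.1334  0.4434  0.2033  1.7689 -0.1078  0.938   0.2262]
ROW -0.0025 -0.0032 0.0910 0.0007 0.0001 0.0001
```

```bash
python3 -m crank '-0.002 -0.003 0 0 0 0 1;-0.002 -0.003 0 0 0 0 1;-0.002 -0.003 0 0 0 0 1'>/dev/null; python3 cl.py 19.4 -0.5 128 0
```

```text
clamp-frame TCP mm [18.7657 -0.8042] z 172.71810330795978
t 70.2 pos [ 0.5689 -0.2345  0.1727] F [-0.2227  0.4576 -0.8646] w 0.106 g 54.1 q [ 0.1358  0.4423  0.2037  1.7728 -0.1077  0.9366  0.2284]
ROW 0.0006 0.0012 0.0894 0.0002 0.0000 -0.0002
```

```bash
python3 -m crank '0 0.001 0.01 0 0 0 1;0 0.001 0.02 0 0 0 1;0 0.001 0.026 0 0 0 1;0 0.001 0.032 0 0 0 1;0 0.001 0.038 0 0 0 1;0 0.001 0.042 0 0 0 1;0 0.001 0.042 0 0 0 1'; python3 cl.py 19.4 -0.5 128 0
```

```text
t: 70.95
eef_pos: [0.5692, -0.2343, 0.151]
tool_rot: [-0.0, 0.76, 0.65, -0.0]
contact_force: [-0.4, -0.5, -1.1]
gripper_width: 0.104
grasp_force: 54.1
clamp-frame TCP mm [19.0394 -0.5595] z 151.02859865365852
t 71.0 pos [ 0.5692 -0.2343  0.151 ] F [-0.4471 -0.5476 -1.1313] w 0.104 g 54.1 q [ 0.14    0.4683  0.1984  1.7886 -0.1142  0.8961  0.2335]
ROW 0.0001 0.0007 0.0461 -0.0001 -0.0000 -0.0001
```

```bash
python3 -m crank '0 0 0.01 0 0 0 1;0 0 0.02 0 0 0 1;0 0 0.03 0 0 0 1;0 0 0.038 0 0 0 1;0 0 0.044 0 0 0 1;0 0 0.049 0 0 0 1;0 0 0.049 0 0 0 1'; python3 cl.py 19.4 -0.5 128 0
```

```text
t: 71.65
eef_pos: [0.5695, -0.2346, 0.1279]
tool_rot: [0.0, 0.76, 0.65, 0.0]
contact_force: [-2.3, 1.4, 8.0]
gripper_width: 0.104
grasp_force: 55.5
clamp-frame TCP mm [19.3684 -0.828 ] z 127.91508630521162
t 71.7 pos [ 0.5695 -0.2346  0.1279] F [-2.2824  1.3702  7.9556] w 0.104 g 55.5 q [ 0.1456  0.4969  0.1924  1.8046 -0.1217  0.8511  0.2396]
ROW 0.0007 0.0001 -0.0002 0.0002 -0.0000 -0.0002
```

Seated with 8 N contact. I'll release, move well away, and check with the last view.

```bash
python3 -m crank '0 0 -0.002 0 0 0 0.75;0 0 -0.002 0 0 0 0.75;0 0 -0.002 0 0 0 0.75;0 0 -0.02 0 0 0 0.75;0 0 -0.06 0 0 0 0.75;0 0 -0.12 0 0 0 0.75;0 0 -0.2 0 0 0 0.75;0.1 0 -0.2 0 0 0 0.75;0.2 0 -0.2 0 0 0 0.75;0.3 0 -0.2 0 0 0 0.75;0.4 0 -0.2 0 0 0 0.75;0.5 0 -0.2 0 0 0 0.75;0.6 0 -0.2 0 0 0 0.75;0.6 0 -0.2 0 0 0 0.75;0.6 0 -0.2 0 0 0 0.75'
python3 - <<'E'
from h import *
t=snap("top"); s=snap("side")
a=crop(t["image"],275,115,110,110,3.6); b=crop(s["image"],180,85,120,120,3.3)
o=np.zeros((400,800,3),np.uint8); o[:a.shape[0],:a.shape[1]]=a; o[:b.shape[0],400:400+b.shape[1]]=b
cv2.imwrite("pics/pA.png",o)
E
```

```text
t: 73.15
eef_pos: [0.6159, 0.0638, 0.2272]
tool_rot: [0.0, 0.759, 0.651, 0.0]
contact_force: [1.0, -1.7, 0.5]
gripper_width: 0.251
grasp_force: 0.0
```

View pics/pA.png

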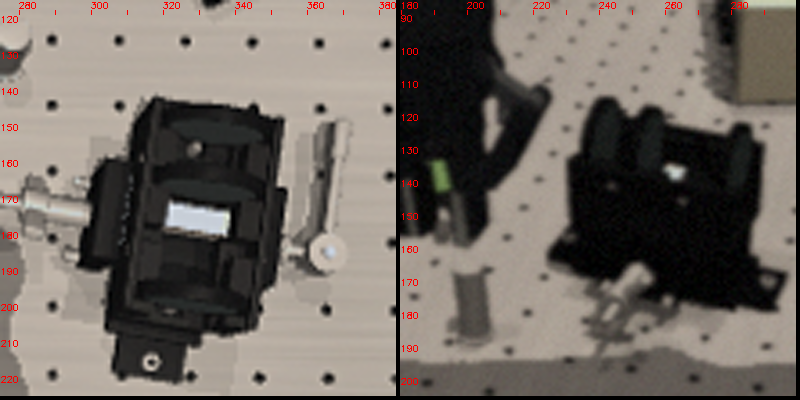

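The three filters stand upright in slots 3, 2 and 0: at (335,150), (332,165) and (329,197) in the top view, and as three equal domes in the side view. The lever is still home at (365,150–185) and the robot is clear, so I'm handing in.

```bash
python3 -c "
from station import ticket
print(ticket.hand_in())"
```

```text
the job is handed in; nothing more can be done
None
```

I handed the job in at about 73 s: the holder sits on both pins, the nut is at about 5.4 rad, the lever is home, and all three filters stand fully down in slots 0, 2 and 3; the hand-in returned no verdict, and I had no way to read the 60 N jaw force directly.

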